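# Set out the shaken samples for dark development

### The arm

A 6-joint arm with a two-finger parallel gripper is mounted at the origin on the work surface. World frame = base frame: x ahead of the robot, y to its left, z up, the work surface at z = 0. Lengths are in mm, angles in rad, forces in N, time in s.
With the tool pointing down it reaches from about 275 to 775 mm from the base axis. Payload 14.6 kg.
Tool frame: the origin (TCP) lies at the very end of the fingers, on their centre line; the grasp point (between the pads) lies r.grip_point_offset behind it (r.grip_point_offset is the distance from the TCP to the grasp point, in mm); z points along the fingers, y is the line along which they close (so a half turn about z gives the same grasp; the last joint's range is limited). The gripper opens to 85 mm and grips with 20 to 120 N. Pads are 22 mm wide; open, the fingers measure 114 mm over their backs; the gripper's body (76 mm by 85 mm) begins 54 mm behind the grasp point. The pads swing forward as they close: fully open they stand 13 mm farther back than shut.
Start: joints at [-1.502, 0.263, -0.048, 1.259, 0, 1.415], TCP at [116.51, -511.912, 231.278] pointing down, gripper open.
Joint ranges: [-2.65, 2.65], [-0.89, 1.7], [-1.18, 1.37], [-2.13, 2.11], [-1.35, 1.29], [-3.14, 3.14]. Speed limits (rad/s): [1.89, 1.89, 2.57, 2.79, 3.14, 3.14].

### API

Orientations are given as a unit quaternion [w, x, y, z].
In Python, from bench import get_state, optics, r gives the robot as it stands.
- The arm moves only by the tool arm_command, never from a script. Its argument "moves" is a list of rows, each a list of 3 entries, a list of its own where there are three numbers: the turn, a rotation vector about the tool's x, y, z as a fraction of full scale, then the shift along the tool's x, y, z as a fraction of full scale, then the gripper command: -1 is fully open, 1 is shut, values between are in proportion. A call has 1 to 5 rows; each row shifts and turns the commanded pose from where the row before left it, along the tool's axes as they then stand; what a row does not reach is not made up. Full scale, the value 1, is 20 mm for a shift and 0.15 rad for a turn. A row lasts 1/10 s, in which the tool goes at most 50 mm and 8.59 degrees, less where a joint would pass 70% of its speed; a pose out of reach is approached as far as the arm can. A call with a number of a shift or a turn outside -1 to 1 is refused whole. A call with a gripper value outside its range is refused whole. The fingers move at their own pace and stop on an object; the grip force is fixed at half the most. Time passes only in rows, so rows that do not move let the fingers close. It gives the time, the measured TCP pose, the force, the opening and the grip force at its end, in the units of the state.
- get_state(): the state, without advancing time (a new reading comes with each control period).
- optics.snapshot(name): name is "scene" or "top" or "wrist"; returns a dict with "image" (420x560x3 uint8, blue, green, red), "range_z" (420x560 float32, mm along the optical axis (not along the pixel's ray), 0 where there is no reading), "mtx" (3x3 intrinsics, pixels), "rvec" (rotation vector, rad) and "tvec" (3), from world to camera coordinates, as OpenCV has them. Camera axes: x right, y down, z forward; pixel columns grow to the right and rows downward; lengths in mm; the calibration is good to about 2 mm. The wrist camera is an equidistant fisheye: a pixel r from the principal point sees the ray r / f radians off the axis. A picture is of the moment at which its call begins.
- r.close_job(): hands the job in; it is judged then, once.
The state is a dict: "time": time; "q": joint angles; "dq": joint speeds; "effort": joint torques, N m; "eef_pos": TCP position; "eef_rot": TCP orientation; "ft_force": force on the tool from outside, world axes, zero at the start; "torque": the same for the moment, N m; "gripper_width": finger opening in mm; "gripper_force": force on a finger pad.
Only numpy, scipy, OpenCV 4.12 (cv2) and the standard library are available. Lean on these libraries where they do the work, as an engineer would, in place of code of your own. Each camera call takes 0.05 s, during which the arm holds its last target. There are 200 camera calls.

### The job

The samples on the bench shaker are ready to develop in the dark: throw the shaker's toggle clamp fully open and leave it open, lift out the tube block without tipping it, set it down gently (not dropped) in the middle of the white mat with its long side running along the mat's short side, and fit the orange light cover squarely over it. Stand the yellow-capped bottle on the mat to the left of the block and the blue-capped bottle to the right of it, as seen from the robot, each upright, about a bottle's width from the block and level with its middle along the mat's long centre line. Leave the white-capped and green-capped bottles where they are.

Things in the scene. Friction and masses are not known exactly. Their poses are not given: they have to be found in the camera images.
- block_mid (a point): Tube block on the shaker's platform (70 mm high) under the clamp: grey metal 90 x 50 x 40 mm (x,y,z), eight lilac tube caps 8 mm above its top, about 320 g. Point: centre of the metal body, 20 mm above its foot; x along its long side, z up. Grip it across the 50 mm, a little above this point; four corner locators 6 mm high leave its sides' middle free. The clamp stands at its -x end.
- clamp_handle (a joint): Angle of the clamp's red handle, rad: 0 clamped, handle upright; 1.17 fully open. It tips away from the block, towards -x of handle_grip at the start. The first 0.1 rad goes over centre (5 to 8 N at the grip), then easily; past about 0.7 it stays or falls open. As it tips, the clamp's arm lifts off the block; open, it stands about upright 100 mm from the block's centre, top 250 mm up.
- handle_grip (a point): Red grip of the clamp handle, a round bar 17 mm thick ending 25 mm above this point, which is on its axis, 75 mm from the hinge. At the start the hinge is straight below and the axes are the shaker's: z up, x towards the block (centre 136 mm ahead); they turn with the handle, about y. Push it from its block side; the clamp's arm there reaches up to 140 mm above the bench, its bolt to 152.
- cover_grip (a point): Orange cover, open side down: 106 x 66 mm (x,y) outside, 102 x 62 inside, 22 deep; on its top plate (upper face 25 mm above the rim) a black grip bar 50 long (x), 12 thick (y), 32 high; about 110 g. Point: in the bar, 21 mm above the plate, 46 above the rim; z up. Fitted, the plate rests on the tube caps, this point 52 mm above block_mid, the skirt round the block with 6 mm to spare each side.
- yellow_mid (a point): Reagent bottle with a yellow cap, white body 30 mm in diameter, 60 mm tall in all (full width up to 44 mm), about 40 g. The point is its centre, 30 mm above its foot; z up.
- blue_mid (a point): Reagent bottle with a blue cap, otherwise the same as the yellow-capped one. The point is its centre, 30 mm above its foot; z up.
- white_mid (a point): Bottle with a white cap, same size, not needed: leave it. The point is its centre, 30 mm above its foot.
- green_mid (a point): Bottle with a green cap, same size, not needed: leave it. The point is its centre, 30 mm above its foot.
- mat: White mat fixed on the bench, 140 mm (x) by 220 mm (y), 3 mm thick. Origin at the centre of its underside; x points away from the robot (short side), y to the left as seen from the robot (long side), z up.
Not all that is in view belongs to the job. Leave any pink or red look-alike of the part that bears yellow_mid alone.

How it is judged (in metres and radians):
On the way:
1. the toggle clamp's handle is thrown open (over 1.0 rad) while the tube block still stands in its place on the shaker (value of joint clamp_handle above 1 rad and distance of block_mid from where it was at the start of the episode below 0.02 m), for 0.2 s.
At the end, for the whole second after the job is handed in: Clamp handle over 1.0 rad; block upright on the mat within 15 mm and 0.2 rad of its middle; cover down on it within 9 mm and 0.2 rad; yellow bottle at its left, blue at its right, upright on the mat, 52-98 mm from it and within 25 mm of the long centre line; all released, at rest (value of joint clamp_handle above 1 rad and horizontal distance between block_mid and mat below 0.015 m and angle between the x axis of block_mid and the x axis of mat, either way round below 0.2 rad and angle between block_mid's own z axis and vertical below 0.06 rad and z of block_mid in the frame of mat between 0.02 and 0.027 m and horizontal distance between cover_grip and block_mid below 0.009 m and angle between cover_grip's own z axis and vertical below 0.08 rad and angle between the x axis of cover_grip and the x axis of block_mid, either way round below 0.2 rad and z of cover_grip in the frame of block_mid between 0.046 and 0.057 m and y of yellow_mid in the frame of mat between 0.045 and 0.115 m and x of yellow_mid in the frame of mat between -0.025 and 0.025 m and horizontal distance between yellow_mid and block_mid between 0.052 and 0.098 m and angle between each of yellow_mid, blue_mid's own z axis and vertical below 0.1 rad and z of yellow_mid in the frame of mat between 0.029 and 0.037 m and y of blue_mid in the frame of mat between -0.115 and -0.045 m and x of blue_mid in the frame of mat between -0.025 and 0.025 m and horizontal distance between blue_mid and block_mid between 0.052 and 0.098 m and z of blue_mid in the frame of mat between 0.029 and 0.037 m and linear speed of each of block, cover, yellow, blue below 0.02 m/s and contact force between the fingers and block below 0.1 N and contact force between the fingers and cover below 0.1 N and contact force between the fingers and yellow below 0.1 N and contact force between the fingers and blue below 0.1 N); the robot touches nothing.
It fails at once if the tube block is tipped by more than 0.5 rad (angle between block_mid's own z axis and vertical above 0.5 rad).
It fails at once if the tube block is dropped (falls free of the fingers faster than 0.5 m/s) (linear speed of block above 0.5 m/s and contact force between the fingers and block below 0.05 N).
It fails at once if the white-capped or green-capped bottle is moved by more than 25 mm (distance of any of white_mid, green_mid from where it was at the start of the episode above 0.025 m).
It also fails if it takes over 136 s, if anything falls off the work surface, if the arm or the gripper's body presses on something with over 40 N, if the wrist force passes 120 N, or if a joint passes its speed limit or range.

## Working session

There is one attempt and no reset: what is moved stays moved. The work goes in short steps, Python scripts to look and compute and a tool call to move; the robot and the scene stay as the last step left them, time stands still between calls to the robot, and variables do not carry over. Pictures are saved under pics/ and viewed, at most 14 in all, crops included, and the job is handed in when it is done.

Besides the shell and the picture viewer there is one more tool, called after "Request:" by a JSON object that holds its "fn" and its "kwargs". arm_command: Moves the arm, as the interface text tells. Shift numbers are shares of 20 mm and turn numbers shares of 0.15 rad, none past 1 either way. Its arguments: {"type":"object","properties":{"moves":{"type":"array","items":{"type":"array"}}},"required":["moves"]}

```bash
mkdir -p pics; ls; cat > h.py <<'E'
import numpy as np, cv2
from bench import get_state, optics, r
def snap(n,save=None):
    s=optics.snapshot(n)
    if save: cv2.imwrite('pics/'+save+'.png',s['image'])
    R=cv2.Rodrigues(np.array(s['rvec'],float))[0]; s['R']=R; s['t']=np.array(s['tvec'],float).ravel(); s['fish']=(n=='wrist')
    return s
def rays(s):
    K=np.array(s['mtx']); h,w=s['range_z'].shape
    u,v=np.meshgrid(np.arange(w),np.arange(h))
    x=(u-K[0,2])/K[0,0]; y=(v-K[1,2])/K[1,1]
    if s['fish']:
        th=np.hypot(x,y)+1e-9; k=np.tan(np.minimum(th,1.5))/th; x=x*k;y=y*k
    return np.dstack([x,y,np.ones_like(x)])
def cloud(s):
    P=rays(s)*s['range_z'][...,None]
    return (P-s['t'])@s['R']   # world
def plane(s,uv,z):
    d=rays(s)[int(uv[1]),int(uv[0])]@s['R']; c=-s['t']@s['R']
    return c+d*(z-c[2])/d[2]
E
python3 - <<'E'
from h import *
a=snap('scene','scene');b=snap('top','top')
cv2.imwrite('pics/both.png',np.vstack([a['image'],b['image']])[:, :]) 
for s in(a,b): print(-s['t']@s['R'],s['mtx'])
st=get_state();print(st['eef_pos'],st['eef_rot'],st['gripper_width'],r.grip_point_offset,st['time'])
np.save('/tmp/a.npy',cloud(a));np.save('/tmp/b.npy',cloud(b))
E
```

```text
pics
[1248.99418918 -429.18986109  758.15008126] [[536.85120905   0.         271.82268403]
 [  0.         536.85120905 202.32737395]
 [  0.           0.           1.        ]]
[ 481.20067985  -25.34865076 1061.25124723] [[390.19247827   0.         277.4467611 ]
 [  0.         390.19247827 210.75786149]
 [  0.           0.           1.        ]]
[ 116.51069669 -511.66555362  230.88126637] [-4.59985359e-04  9.93743168e-01  1.11688424e-01  2.25428581e-05] 85.6714236347914 18.700000000000003 0.1
```

View pics/scene.png

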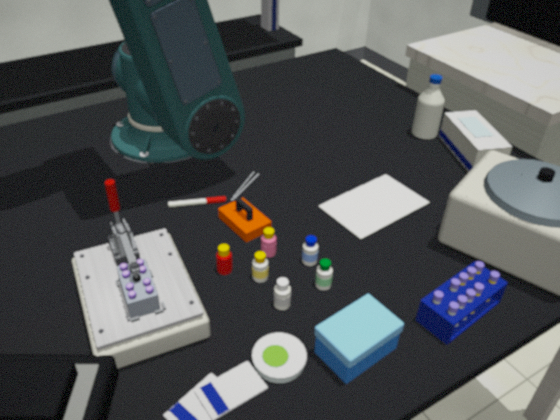

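View pics/top.png

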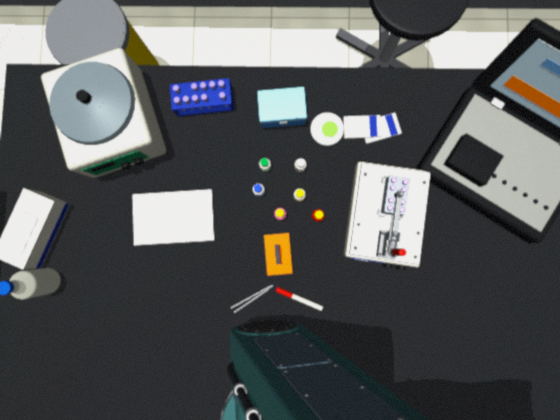

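The scene view shows the real yellow bottle (white body) at (260,267), with red (224,260) and pink (269,241) look-alikes. Blue is at (310,250), the cover at (245,218), the mat at (375,205), and the clamp's red handle at (113,195). In the top view, yellow is (300,194), blue (258,189), the cover (278,254), the mat (173,217), the block (397,195) and the handle (401,252).

```bash
python3 - <<'E'
from h import *
B=np.load('/tmp/b.npy');A=np.load('/tmp/a.npy')
ia=cv2.imread('pics/scene.png');ib=cv2.imread('pics/top.png')
hb=cv2.cvtColor(ib,cv2.COLOR_BGR2HSV)
def rep(n,m,C,rect=True):
    P=C[m]; 
    if len(P)<3: print(n,'few',len(P));return
    o=P.mean(0).round(1); rr=cv2.minAreaRect(P[:,:2].astype(np.float32))
    print(n,len(P),'mean',o,'z',np.percentile(P[:,2],[5,50,95]).round(),'rect',np.round(rr[0],1),np.round(rr[1],1),round(rr[2],1),'mid',((P.min(0)+P.max(0))/2).round(1))
def box(C,u0,u1,v0,v1):
    m=np.zeros(C.shape[:2],bool);m[v0:v1,u0:u1]=1;return m
for n,(u,v) in dict(yellow=(300,194),blue=(258,189),green=(265,164),white=(300,165),pink=(280,213),red=(319,215)).items():
    m=box(B,u-9,u+10,v-9,v+10); rep(n,m&(B[...,2]>50)&(B[...,2]<75),B)
rep('mat',box(B,120,225,180,255)&(ib.min(2)>120)&(B[...,2]<15),B)
o=(hb[...,0]<22)&(hb[...,0]>5)&(hb[...,1]>150)&(hb[...,2]>100)
rep('cover',box(B,255,300,225,285)&o&(B[...,2]>10),B)
rep('coverbar',box(B,255,300,225,285)&(B[...,2]>45),B)
s=box(B,340,440,155,275)
rep('shaker',s&(B[...,2]>55)&(B[...,2]<80),B)
rep('blocktop',box(B,380,415,170,225)&(B[...,2]>100)&(B[...,2]<128),B)
li=(hb[...,0]>115)&(hb[...,0]<160)&(hb[...,1]>40)
rep('caps',box(B,380,415,170,225)&li&(B[...,2]>105),B)
rep('redtop',box(B,380,415,235,265)&((hb[...,0]<8)|(hb[...,0]>172))&(hb[...,1]>150),B)
ha=cv2.cvtColor(ia,cv2.COLOR_BGR2HSV)
rep('redscene',box(A,95,130,170,220)&((ha[...,0]<8)|(ha[...,0]>172))&(ha[...,1]>120),A)
la=(ha[...,0]>115)&(ha[...,0]<160)&(ha[...,1]>40)
rep('capsscene',box(A,110,165,250,320)&la&(A[...,2]>105),A)
cv2.imwrite('pics/zoom.png',np.hstack([cv2.resize(ib[150:270,340:440],(400,480),interpolation=2),cv2.resize(ia[170:330,70:210],(400,480),interpolation=2)]))
E
```

```text
yellow 54 mean [608.5 -50.1  60.1] z [56. 60. 63.] rect [608.6 -50. ] [19.9 18.1] 0.5 mid [608.6 -50.   58. ]
blue 51 mean [620.2  59.1  59.9] z [57. 60. 63.] rect [620.3  59. ] [18.7 18.2] 44.9 mid [620.2  58.9  60.3]
green 51 mean [688.5  44.4  59.5] z [56. 60. 62.] rect [688.9  44.8] [18.9 19.3] 60.3 mid [688.8  44.2  58. ]
white 52 mean [688.8 -50.6  59.9] z [56. 60. 63.] rect [689.9 -51.1] [19.9 18.2] 1.4 mid [689.8 -51.1  58. ]
pink 52 mean [5.565e+02 4.000e-01 6.000e+01] z [56. 60. 63.] rect [5.564e+02 4.000e-01] [18.1 18.2] 1.7 mid [5.565e+02 4.000e-01 5.900e+01]
red 53 mean [555.1 -99.6  59.7] z [55. 60. 63.] rect [555.4 -99.6] [18.7 19. ] 74.5 mid [555.  -99.8  57.9]
mat 4202 mean [542.5 294.5   3.4] z [0. 3. 7.] rect [543.2 296.2] [143.9 225.7] 4.9 mid [542.6 295.3   2.2]
cover 931 mean [450.5   3.3  31.4] z [22. 25. 29.] rect [450.5   3.6] [105.9  66. ] 6.4 mid [450.5   4.4 540.6]
coverbar 105 mean [4.539e+02 3.000e-01 1.622e+02] z [  55.   57. 1061.] rect [457.9   0. ] [29.8 62.1] 68.2 mid [454.1  -7.6 553.7]
shaker 5143 mean [ 566.7 -277.9   69.6] z [60. 70. 73.] rect [ 582.2 -291.5] [208.8 291.7] 82.5 mid [ 573.6 -289.9   67.4]
blocktop 642 mean [ 605.4 -281.6  112.2] z [107. 111. 120.] rect [ 602.6 -284.5] [51.2 90.4] 82.2 mid [ 602.2 -284.6  112. ]
caps 35 mean [ 610.5 -273.6  144. ] z [113. 117. 122.] rect [ 539.  -174.7] [ 63.1 314. ] 32.5 mid [ 559.3 -164.6  586.3]
redtop 64 mean [ 466.1 -258.5  220.9] z [173. 218. 223.] rect [ 470.3 -147.9] [245.7  12.5] 87.8 mid [ 470.5 -148.1  613.9]
redscene 392 mean [ 414.3 -255.4  156.7] z [ -1. 186. 220.] rect [ 687.2 -312.1] [  27.8 1147.7] 78.2 mid [ 687.1 -307.5  376.9]
capsscene 381 mean [ 605.8 -285.3  117.6] z [110. 117. 119.] rect [ 905.2 -341.3] [ 43.7 708.3] 79.2 mid [ 902.3 -344.4  432.8]
```

View pics/zoom.png

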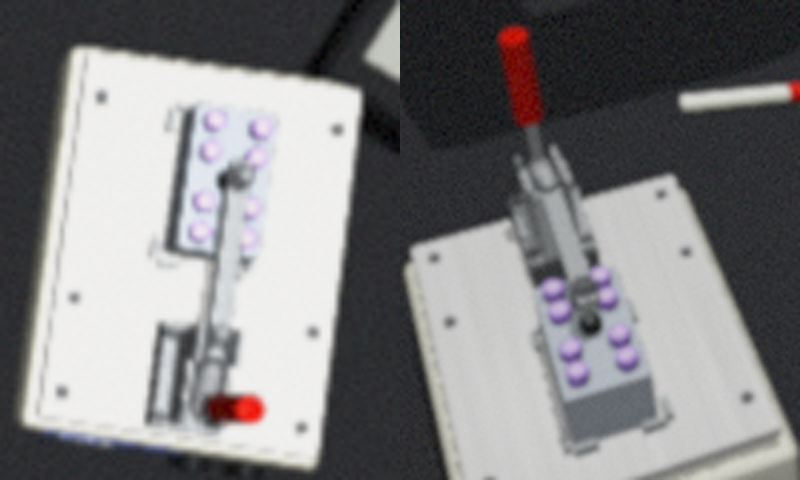

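```bash
cat >> h.py <<'E'
from scipy.spatial.transform import Rotation as Ro
def tool():
    st=get_state(); q=st['eef_rot']; R=Ro.from_quat([q[1],q[2],q[3],q[0]]).as_matrix(); return np.array(st['eef_pos']),R,st
def go(x,y,z,yawdeg):
    p,R,st=tool(); yaw=np.radians(yawdeg); c,s=np.cos(yaw),np.sin(yaw)
    Rt=np.array([[c,s,0],[s,-c,0],[0,0,-1]])
    rv=Ro.from_matrix(R.T@Rt).as_rotvec()
    print('pos',p.round(1),'yaw',np.degrees(np.arctan2(R[1,0],R[0,0])).round(2),'turn/0.15',(rv/.15).round(2),'shift/20 after turn',(Rt.T@(np.array([x,y,z])-p)/20).round(2),'t',st['time'],'w',round(st['gripper_width'],1),'gf',st['gripper_force'],'F',np.round(st['ft_force'],1))
E
python3 - <<'E'
from h import *
B=np.load('/tmp/b.npy');A=np.load('/tmp/a.npy')
for C,f,bx in((B,'top',(380,415,235,265)),(A,'scene',(95,130,170,220))):
    h=cv2.cvtColor(cv2.imread(f'pics/{f}.png'),cv2.COLOR_BGR2HSV)
    u0,u1,v0,v1=bx; m=np.zeros(h.shape[:2],bool);m[v0:v1,u0:u1]=1
    m&=((h[...,0]<8)|(h[...,0]>172))&(h[...,1]>150)&(C[...,2]>160)&(C[...,2]<240)&(C[...,0]<520)
    P=C[m];print(f,len(P),np.median(P,0).round(1),np.percentile(P,[5,95],0).round(1))
    Q=P[P[:,2]>P[:,2].max()-8];print('top end',Q.mean(0).round(1))
go(495,-270,215,-7.8)
E
```

```text
top 63 [ 465.8 -260.7  218.1] [[ 461.1 -269.7  172.6]
 [ 470.1 -258.4  222.9]]
top end [ 466.6 -265.1  221. ]
scene 311 [ 470.4 -268.   194.9] [[ 462.9 -274.3  164.2]
 [ 473.4 -259.8  220.4]]
top end [ 467.4 -266.9  218.7]
pos [ 116.5 -511.7  230.9] yaw 12.83 turn/0.15 [-0.01  0.    2.4 ] shift/20 after turn [ 17.11 -14.54   0.79] t 0.1 w 85.7 gf 0.0 F [-0.2 -1.  -0.3]
```

Request:
{"fn": "arm_command", "kwargs": {"moves": [[[0, 0, 0.8], [0, 0, -0.5], 1], [[0, 0, 0.8], [0, 0, -0.5], 1], [[0, 0, 0.8], [0, 0, -0.5], 1], [[0, 0, 0], [1, -0.85, 0], 1], [[0, 0, 0], [1, -0.85, 0], 1]]}}

```text
time: 0.6
eef_pos: [160.9, -483.5, 261.1]
eef_rot: [-0.0, 0.998, -0.069, -0.0]
ft_force: [0.9, -0.2, -1.3]
gripper_width: 12.5
gripper_force: 0.0
```

Request:
{"fn": "arm_command", "kwargs": {"moves": [[[0, 0, 0], [1, -0.85, 0], 1], [[0, 0, 0], [1, -0.85, 0], 1], [[0, 0, 0], [1, -0.85, 0], 1], [[0, 0, 0], [1, -0.85, 0], 1], [[0, 0, 0], [1, -0.85, 0], 1]]}}

```text
time: 1.1
eef_pos: [272.1, -412.2, 261.1]
eef_rot: [-0.0, 0.998, -0.068, -0.0]
ft_force: [-0.1, -0.6, -0.4]
gripper_width: -0.1
gripper_force: 0.0
```

Request:
{"fn": "arm_command", "kwargs": {"moves": [[[0, 0, 0], [1, -0.85, 0], 1], [[0, 0, 0], [1, -0.85, 0], 1], [[0, 0, 0], [1, -0.85, 0], 1], [[0, 0, 0], [1, -0.85, 0], 1], [[0, 0, 0], [1, -0.85, 0], 1]]}}

```text
time: 1.6
eef_pos: [382.8, -341.6, 261.1]
eef_rot: [-0.0, 0.998, -0.068, -0.0]
ft_force: [-0.1, 0.5, -0.1]
gripper_width: -0.0
gripper_force: 0.0
```

Request:
{"fn": "arm_command", "kwargs": {"moves": [[[0, 0, 0], [1, -0.85, 0], 1], [[0, 0, 0], [1, -0.85, 0], 1], [[0, 0, 0], [1, -0.85, 0], 1], [[0, 0, 0], [1, -0.85, 0], 1], [[0, 0, 0], [1, -0.85, 0], 1]]}}

```text
time: 2.1
eef_pos: [493.4, -271.0, 261.0]
eef_rot: [-0.0, 0.998, -0.068, -0.0]
ft_force: [0.8, -0.7, -0.1]
gripper_width: 0.0
gripper_force: 0.0
```

```bash
python3 -c "
from h import *
go(495,-270,195,-7.8)"
```

```text
pos [ 493.4 -271.   261. ] yaw -7.8 turn/0.15 [-0.  0.  0.] shift/20 after turn [ 0.07 -0.06  3.3 ] t 2.1 w 0.0 gf 0.0 F [ 0.8 -0.7 -0.1]
```

Request:
{"fn": "arm_command", "kwargs": {"moves": [[[0, 0, 0], [0, 0, 0.9], 1], [[0, 0, 0], [0, 0, 0.9], 1], [[0, 0, 0], [0, 0, 0.9], 1], [[0, 0, 0], [0, 0, 0.6], 1], [[0, 0, 0], [0, 0, 0], 1]]}}

```text
time: 2.6
eef_pos: [491.9, -271.2, 193.7]
eef_rot: [-0.001, 0.998, -0.068, -0.001]
ft_force: [-0.7, -0.5, 0.4]
gripper_width: 0.1
gripper_force: 0.0
```

Request:
{"fn": "arm_command", "kwargs": {"moves": [[[0, 0, 0], [-0.4, 0, 0], 1], [[0, 0, 0], [-0.4, 0, 0], 1], [[0, 0, 0], [-0.4, 0, 0.05], 1], [[0, 0, 0], [-0.4, 0, 0.05], 1], [[0, 0, 0], [-0.3, 0, 0.05], 1]]}}

```text
time: 3.1
eef_pos: [454.2, -266.6, 192.6]
eef_rot: [0.0, 0.998, -0.068, 0.0]
ft_force: [0.8, 0.1, -1.0]
gripper_width: 0.1
gripper_force: 0.4
```

Request:
{"fn": "arm_command", "kwargs": {"moves": [[[0, 0, 0], [-0.4, 0, 0.15], 1], [[0, 0, 0], [-0.4, 0, 0.15], 1], [[0, 0, 0], [-0.3, 0, 0.2], 1], [[0, 0, 0], [-0.3, 0, 0.25], 1], [[0, 0, 0], [-0.2, 0, 0.2], 1]]}}

```text
time: 3.6
eef_pos: [422.6, -262.0, 172.7]
eef_rot: [-0.0, 0.998, -0.068, -0.0]
ft_force: [0.4, -0.2, -0.1]
gripper_width: 0.0
gripper_force: 0.3
```

```bash
python3 -c "
from h import *
s=snap('scene','s2');cv2.imwrite('pics/s2c.png',cv2.resize(s['image'][100:340,40:300],None,fx=2,fy=2))"
```

```text
(no output)
```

View pics/s2c.png

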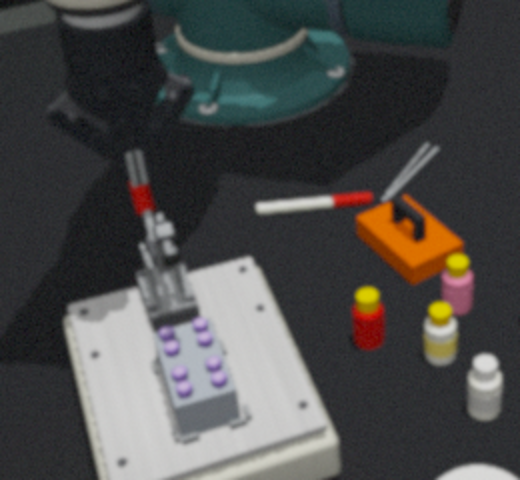

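The crop shows the handle (about (140,195)) tipping ahead of the fingers and the clamp's arm up off the block. I'll push on to fully open, then rise.

Request:
{"fn": "arm_command", "kwargs": {"moves": [[[0, 0, 0], [-0.2, 0, 0.25], 1], [[0, 0, 0], [-0.2, 0, 0.25], 1], [[0, 0, 0], [-0.15, 0, 0.25], 1], [[0, 0, 0], [-0.1, 0, 0.2], 1], [[0, 0, 0], [0, 0, 0], 1]]}}

```text
time: 4.15
eef_pos: [411.1, -260.8, 155.2]
eef_rot: [0.0, 0.998, -0.068, 0.001]
ft_force: [0.5, 3.7, 17.5]
gripper_width: 0.2
gripper_force: 8.1
```

Request:
{"fn": "arm_command", "kwargs": {"moves": [[[0, 0, 0], [0, 0, -1], -1], [[0, 0, 0], [0, 0, -1], -1], [[0, 0, 0], [0, 0, -1], -1], [[0, 0, 0], [0, 0, -1], -1], [[0, 0, 0], [0, 0, -1], -1]]}}

```text
time: 4.65
eef_pos: [410.2, -260.4, 254.8]
eef_rot: [-0.0, 0.998, -0.068, -0.0]
ft_force: [0.1, -0.3, -0.5]
gripper_width: 72.5
gripper_force: 0.0
```

```bash
python3 -c "
from h import *
s=snap('scene','s3');cv2.imwrite('pics/s3c.png',cv2.resize(s['image'][100:340,40:300],None,fx=2,fy=2))
go(602.3,-284.4,300,-7.8)"
```

```text
pos [ 410.9 -261.   257.7] yaw -7.8 turn/0.15 [ 0.01 -0.02 -0.  ] shift/20 after turn [ 9.64 -0.14 -2.12] t 4.7 w 79.1 gf 0.0 F [-1.3  1.   3. ]
```

View pics/s3c.png

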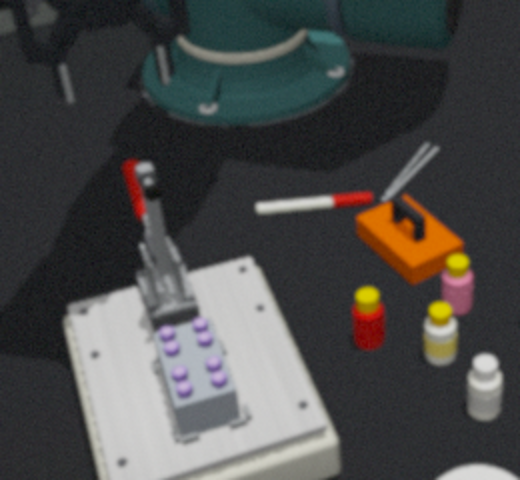

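The handle is down at its stop (red at (135,185)), the arm stands upright and the block is undisturbed. Next is the block.

Request:
{"fn": "arm_command", "kwargs": {"moves": [[[0, 0, 0], [0, 0, -0.75], -1], [[0, 0, 0], [0, 0, -0.75], -1], [[0, 0, 0], [0, 0, -0.7], -1], [[0, 0, 0], [0.96, 0, 0], -1], [[0, 0, 0], [0.96, 0, 0], -1]]}}

```text
time: 5.2
eef_pos: [448.9, -265.9, 298.5]
eef_rot: [0.0, 0.998, -0.068, 0.0]
ft_force: [-0.5, 0.5, 0.9]
gripper_width: 85.7
gripper_force: 0.0
```

Request:
{"fn": "arm_command", "kwargs": {"moves": [[[0, 0, 0], [0.96, 0, 0], -1], [[0, 0, 0], [0.96, 0, 0], -1], [[0, 0, 0], [0.96, -0.1, 0], -1], [[0, 0, 0], [0.96, 0, 0], -1], [[0, 0, 0], [0.96, 0, 0], -1]]}}

```text
time: 5.7
eef_pos: [544.6, -276.8, 297.7]
eef_rot: [-0.0, 0.998, -0.068, -0.0]
ft_force: [0.8, -0.6, 1.2]
gripper_width: 85.1
gripper_force: 0.0
```

Request:
{"fn": "arm_command", "kwargs": {"moves": [[[0, 0, 0], [0.96, 0, 0], -1], [[0, 0, 0], [0.96, 0, 0], -1], [[0, 0, 0], [0.96, 0, 0], -1], [[0, 0, 0], [0, 0, 1], -1], [[0, 0, 0], [0, 0, 1], -1]]}}

```text
time: 6.2
eef_pos: [601.6, -284.8, 257.0]
eef_rot: [0.0, 0.998, -0.068, 0.0]
ft_force: [-0.3, 0.2, -0.2]
gripper_width: 85.5
gripper_force: 0.0
```

Request:
{"fn": "arm_command", "kwargs": {"moves": [[[0, 0, 0], [0, 0, 1], -1], [[0, 0, 0], [0, 0, 1], -1], [[0, 0, 0], [0, 0, 1], -1], [[0, 0, 0], [0, 0, 0.5], -1], [[0, 0, 0], [0, 0, 0], -1]]}}

```text
time: 6.7
eef_pos: [600.3, -284.2, 186.9]
eef_rot: [-0.001, 0.998, -0.068, -0.001]
ft_force: [-0.1, -0.6, 0.5]
gripper_width: 85.7
gripper_force: 0.0
```

```bash
python3 -c "
from h import *
s=snap('wrist','w1');go(602.3,-284.4,75,-7.8)
s=snap('top','t1')
C=cloud(s)
m=(C[...,2]>100)&(C[...,2]<126)&(C[...,0]>540)&(C[...,0]<670)&(C[...,1]<-230)&(C[...,1]>-340)
print(m.sum())
"
```

```text
pos [ 600.7 -284.5  188.1] yaw -7.8 turn/0.15 [-0.  0. -0.] shift/20 after turn [ 0.08 -0.02  5.66] t 6.75 w 85.4 gf 0.0 F [ 0.1  0.1 -0.3]
495
```

View pics/w1.png

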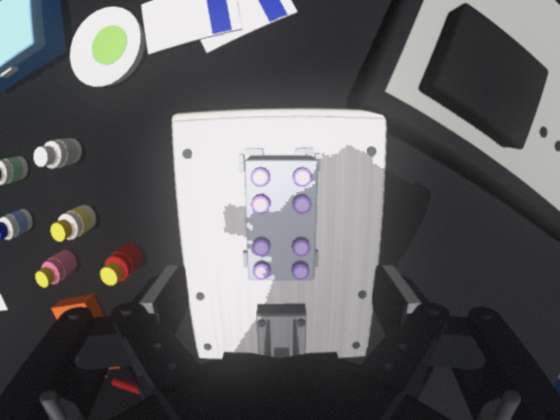

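The block (245–316, 157–280) is centred and square between the fingers, so I'll descend and grip.

Request:
{"fn": "arm_command", "kwargs": {"moves": [[[0, 0, 0], [0.05, 0, 1], -1], [[0, 0, 0], [0, 0, 1], -1], [[0, 0, 0], [0, 0, 1], -1], [[0, 0, 0], [0, 0, 1], -1], [[0, 0, 0], [0, 0, 0.9], -1]]}}

```text
time: 7.3
eef_pos: [602.4, -285.0, 90.5]
eef_rot: [0.0, 0.998, -0.068, 0.001]
ft_force: [-0.4, 0.3, -0.1]
gripper_width: 85.3
gripper_force: 0.0
```

Request:
{"fn": "arm_command", "kwargs": {"moves": [[[0, 0, 0], [0, 0, 0.4], -1], [[0, 0, 0], [0, 0, 0.35], -1], [[0, 0, 0], [0, 0, 0], -1], [[0, 0, 0], [0, 0, 0], 1], [[0, 0, 0], [0, 0, 0], 1]]}}

```text
time: 7.8
eef_pos: [602.2, -284.9, 76.1]
eef_rot: [0.0, 0.998, -0.068, 0.001]
ft_force: [0.8, 0.6, -0.2]
gripper_width: 59.0
gripper_force: 0.0
```

Request:
{"fn": "arm_command", "kwargs": {"moves": [[[0, 0, 0], [0, 0, 0], 1], [[0, 0, 0], [0, 0, 0], 1], [[0, 0, 0], [0, 0, 0], 1], [[0, 0, 0], [0, 0, 0], 1], [[0, 0, 0], [0, 0, 0], 1]]}}

```text
time: 8.3
eef_pos: [602.2, -285.0, 76.2]
eef_rot: [0.0, 0.998, -0.068, 0.001]
ft_force: [-1.8, -0.2, 5.5]
gripper_width: 49.4
gripper_force: 63.6
```

Request:
{"fn": "arm_command", "kwargs": {"moves": [[[0, 0, 0], [0, 0, -0.3], 1], [[0, 0, 0], [0, 0, -0.5], 1], [[0, 0, 0], [0, 0, -0.8], 1], [[0, 0, 0], [0, 0, -0.9], 1], [[0, 0, 0], [0, 0, -0.9], 1]]}}

```text
time: 8.8
eef_pos: [601.8, -284.6, 144.6]
eef_rot: [-0.0, 0.998, -0.068, -0.0]
ft_force: [-0.6, 0.3, -3.6]
gripper_width: 49.5
gripper_force: 62.7
```

Request:
{"fn": "arm_command", "kwargs": {"moves": [[[0, 0, 0], [0, 0, -0.9], 1], [[0, 0, 0], [0, 0, -0.7], 1], [[0, 0, -0.5], [0, 0, 0], 1], [[0, 0, -0.5], [0, 0, 0], 1], [[0, 0, -0.48], [0, 0, 0], 1]]}}

```text
time: 9.3
eef_pos: [601.8, -284.7, 176.1]
eef_rot: [0.0, 0.999, 0.044, 0.0]
ft_force: [-0.4, -0.2, -3.1]
gripper_width: 49.3
gripper_force: 62.7
```

```bash
python3 -c "
from h import *
go(543.2,296.2,130,4.9)"
```

```text
pos [ 601.8 -284.7  176.1] yaw 5.09 turn/0.15 [ 0.   -0.    0.02] shift/20 after turn [ -0.44 -29.19   2.3 ] t 9.3 w 49.3 gf 62.68841743469238 F [-0.4 -0.2 -3.1]
```

Request:
{"fn": "arm_command", "kwargs": {"moves": [[[0, 0, 0], [0, -0.4, 0], 1], [[0, 0, 0], [0, -0.8, 0], 1], [[0, 0, 0], [0, -1, 0], 1], [[0, 0, 0], [0, -1, 0], 1], [[0, 0, 0], [0, -1, 0], 1]]}}

```text
time: 9.8
eef_pos: [594.3, -198.6, 175.5]
eef_rot: [-0.0, 0.999, 0.043, 0.0]
ft_force: [0.7, -0.3, -3.3]
gripper_width: 49.0
gripper_force: 62.8
```

Request:
{"fn": "arm_command", "kwargs": {"moves": [[[0, 0, 0], [0, -1, 0], 1], [[0, 0, 0], [0, -1, 0], 1], [[0, 0, 0], [0, -1, 0], 1], [[0, 0, 0], [0, -1, 0], 1], [[0, 0, 0], [0, -1, 0], 1]]}}

```text
time: 10.3
eef_pos: [585.9, -99.6, 175.3]
eef_rot: [-0.0, 0.999, 0.043, 0.0]
ft_force: [-0.2, 0.1, -4.5]
gripper_width: 49.2
gripper_force: 62.8
```

Request:
{"fn": "arm_command", "kwargs": {"moves": [[[0, 0, 0], [0, -1, 0], 1], [[0, 0, 0], [0, -1, 0], 1], [[0, 0, 0], [0, -1, 0], 1], [[0, 0, 0], [0, -1, 0], 1], [[0, 0, 0], [0, -1, 0], 1]]}}

```text
time: 10.8
eef_pos: [577.1, -0.1, 175.3]
eef_rot: [-0.0, 0.999, 0.043, 0.0]
ft_force: [0.9, -1.6, -3.5]
gripper_width: 48.9
gripper_force: 62.8
```

Request:
{"fn": "arm_command", "kwargs": {"moves": [[[0, 0, 0], [0, -1, 0], 1], [[0, 0, 0], [0, -1, 0], 1], [[0, 0, 0], [0, -1, 0], 1], [[0, 0, 0], [0, -1, 0], 1], [[0, 0, 0], [0, -1, 0], 1]]}}

```text
time: 11.3
eef_pos: [568.4, 99.5, 175.3]
eef_rot: [-0.0, 0.999, 0.043, 0.0]
ft_force: [-0.8, -0.6, -3.3]
gripper_width: 49.5
gripper_force: 62.8
```

Request:
{"fn": "arm_command", "kwargs": {"moves": [[[0, 0, 0], [0, -1, 0], 1], [[0, 0, 0], [0, -1, 0], 1], [[0, 0, 0], [0, -1, 0], 1], [[0, 0, 0], [0, -1, 0], 1], [[0, 0, 0], [0, -1, 0], 1]]}}

```text
time: 11.8
eef_pos: [562.8, 166.5, 175.9]
eef_rot: [-0.012, 0.998, 0.069, -0.001]
ft_force: [0.4, -0.0, -3.7]
gripper_width: 49.3
gripper_force: 62.8
```

Request:
{"fn": "arm_command", "kwargs": {"moves": [[[0, 0, 0], [0, -1, 0], 1], [[0, 0, 0], [0, -1, 0], 1], [[0, 0, 0], [0, -1, 0], 1], [[0, 0, 0], [-0.4, -1, 0], 1], [[0, 0, 0], [0, -0.7, 0], 1]]}}

```text
time: 12.3
eef_pos: [545.9, 215.3, 179.5]
eef_rot: [-0.028, 0.994, 0.105, -0.003]
ft_force: [-1.0, 0.8, -3.9]
gripper_width: 49.1
gripper_force: 62.8
```

```bash
python3 -c "
from h import *
go(543.2,296.2,9.5,4.9)
s=snap('scene','s4')
s=snap('wrist','w2')"
```

```text
pos [545.9 215.3 179.5] yaw 12.02 turn/0.15 [-0.38  0.03  0.83] shift/20 after turn [ 0.21 -4.04  8.5 ] t 12.3 w 49.1 gf 62.76406645774841 F [-1.   0.8 -3.9]
```

View pics/w2.png

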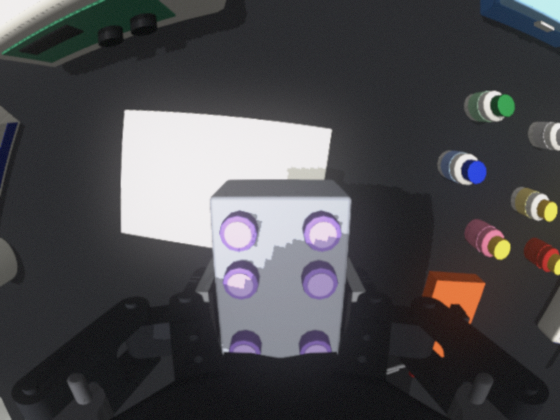

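```bash
python3 -c "
from h import *
print(np.round(get_state()['q'],3))"
```

```text
[ 0.209  0.385 -0.007  1.179  0.057  3.141]
```

Request:
{"fn": "arm_command", "kwargs": {"moves": [[[-0.38, 0, -0.2], [0, 0, 0], 1], [[0, 0, -0.6], [0, 0, 0], 1], [[0, 0, -1], [0, 0, 0], 1], [[0, 0, -1], [0, 0, 0], 1], [[0, 0, -1], [0, 0, 0], 1]]}}

```text
time: 12.9
eef_pos: [547.3, 214.3, 179.4]
eef_rot: [0.0, 0.924, 0.382, 0.0]
ft_force: [0.6, 0.8, -2.7]
gripper_width: 49.3
gripper_force: 63.2
```

Request:
{"fn": "arm_command", "kwargs": {"moves": [[[0, 0, -1], [0, 0, 0], 1], [[0, 0, -1], [0, 0, 0], 1], [[0, 0, -1], [0, 0, 0], 1], [[0, 0, -1], [0, 0, 0], 1], [[0, 0, -1], [0, 0, 0], 1]]}}

```text
time: 13.4
eef_pos: [547.3, 214.2, 179.3]
eef_rot: [0.0, 0.72, 0.694, 0.0]
ft_force: [0.6, -0.6, -4.5]
gripper_width: 49.4
gripper_force: 63.2
```

Request:
{"fn": "arm_command", "kwargs": {"moves": [[[0, 0, -1], [0, 0, 0], 1], [[0, 0, -1], [0, 0, 0], 1], [[0, 0, -1], [0, 0, 0], 1], [[0, 0, -1], [0, 0, 0], 1], [[0, 0, -1], [0, 0, 0], 1]]}}

```text
time: 13.9
eef_pos: [547.3, 214.2, 179.4]
eef_rot: [0.0, 0.416, 0.909, -0.0]
ft_force: [-0.5, -0.3, -3.3]
gripper_width: 49.4
gripper_force: 63.2
```

Request:
{"fn": "arm_command", "kwargs": {"moves": [[[0, 0, -1], [0, 0, 0], 1], [[0, 0, -1], [0, 0, 0], 1], [[0, 0, -1], [0, 0, 0], 1], [[0, 0, -1], [0, 0, 0], 1], [[0, 0, -1], [0, 0, 0], 1]]}}

```text
time: 14.4
eef_pos: [547.3, 214.2, 179.3]
eef_rot: [0.0, 0.054, 0.999, -0.0]
ft_force: [-0.1, -0.0, -3.8]
gripper_width: 49.2
gripper_force: 63.3
```

```bash
python3 -c "
from h import *
go(543.2,296.2,9.5,184.9)
print(np.round(get_state()['q'],3))"
```

```text
pos [547.3 214.2 179.3] yaw 173.84 turn/0.15 [-0.    0.   -1.29] shift/20 after turn [-0.15  4.1   8.49] t 14.4 w 49.2 gf 63.2584547996521 F [-0.1 -0.  -3.8]
[ 2.350e-01  3.890e-01 -0.000e+00  1.181e+00 -1.000e-03  3.420e-01]
```

Request:
{"fn": "arm_command", "kwargs": {"moves": [[[0, 0, -0.65], [0, 0, 0], 1], [[0, 0, -0.64], [0, 0, 0], 1], [[0, 0, 0], [0, 0.8, 0], 1], [[0, 0, 0], [-0.15, 0.9, 0], 1], [[0, 0, 0], [0, 0.9, 0], 1]]}}

```text
time: 14.9
eef_pos: [546.2, 268.3, 179.3]
eef_rot: [0.0, -0.039, 0.999, -0.0]
ft_force: [-1.0, 0.1, -4.0]
gripper_width: 49.2
gripper_force: 63.2
```

Request:
{"fn": "arm_command", "kwargs": {"moves": [[[0, 0, 0], [0, 0.9, 0], 1], [[0, 0, 0], [0, 0.6, 0], 1], [[0, 0, 0], [0, 0, 0.8], 1], [[0, 0, 0], [0, 0, 1], 1], [[0, 0, 0], [0, 0, 1], 1]]}}

```text
time: 15.4
eef_pos: [543.5, 297.4, 122.7]
eef_rot: [0.001, -0.04, 0.999, -0.0]
ft_force: [-0.3, -0.3, -3.8]
gripper_width: 49.2
gripper_force: 63.5
```

Request:
{"fn": "arm_command", "kwargs": {"moves": [[[0, 0, 0], [0, 0, 1], 1], [[0, 0, 0], [0, 0, 1], 1], [[0, 0, 0], [0, 0, 1], 1], [[0, 0, 0], [0, 0, 0.6], 1], [[0, 0, 0], [0, 0, 0.4], 1]]}}

```text
time: 15.9
eef_pos: [543.3, 296.7, 42.5]
eef_rot: [-0.0, -0.04, 0.999, -0.0]
ft_force: [-0.7, -0.3, -2.9]
gripper_width: 49.5
gripper_force: 63.3
```

```bash
python3 -c "
from h import *
go(543.2,296.2,9.5,184.9)
s=snap('top','t2');C=cloud(s);im=s['image']
m=np.zeros(im.shape[:2],bool);m[175:260,115:235]=1
m&=(im.min(2)>120)&(C[...,2]<15)&(C[...,2]>-8)
rr=cv2.minAreaRect(C[m][:,:2].astype(np.float32));print(rr)
s=snap('scene','s5');cv2.imwrite('pics/s5c.png',cv2.resize(s['image'][80:280,260:500],None,fx=2.5,fy=2.5))"
```

```text
pos [543.3 296.7  42.5] yaw -175.4 turn/0.15 [-0.01 -0.   -0.03] shift/20 after turn [ 0.01 -0.03  1.65] t 15.9 w 49.5 gf 63.30556511878967 F [-0.7 -0.3 -2.9]
((542.962890625, 295.9215087890625), (143.0083465576172, 225.78854370117188), 4.992397308349609)
```

View pics/s5c.png

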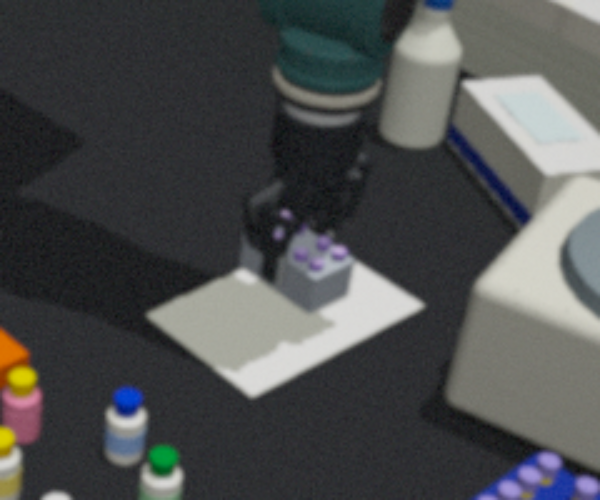

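The block hangs upright over the middle of the mat (body at (315,275) in the crop). I'll lower it gently, 33 mm to go.

Request:
{"fn": "arm_command", "kwargs": {"moves": [[[0, 0, 0], [0, 0, 0.4], 1], [[0, 0, 0], [0, 0, 0.4], 1], [[0, 0, 0], [0, 0, 0.4], 1], [[0, 0, 0], [0, 0, 0.2], 1], [[0, 0, 0], [0, 0, 0.1], 1]]}}

```text
time: 16.5
eef_pos: [543.4, 296.3, 12.8]
eef_rot: [-0.0, -0.04, 0.999, -0.0]
ft_force: [-0.8, 0.7, -3.8]
gripper_width: 49.1
gripper_force: 63.3
```

Request:
{"fn": "arm_command", "kwargs": {"moves": [[[0, 0, 0], [0, 0, 0.05], 1], [[0, 0, 0], [0, 0, 0.05], 1], [[0, 0, 0], [0, 0, 0], 1], [[0, 0, 0], [0, 0, 0], 1], [[0, 0, 0], [0, 0, 0], 1]]}}

```text
time: 17.0
eef_pos: [543.8, 296.4, 11.5]
eef_rot: [0.0, -0.04, 0.999, -0.0]
ft_force: [0.6, 1.3, -3.1]
gripper_width: 49.4
gripper_force: 63.3
```

Request:
{"fn": "arm_command", "kwargs": {"moves": [[[0, 0, 0], [0, 0, 0.05], 1], [[0, 0, 0], [0, 0, 0.05], 1], [[0, 0, 0], [0, 0, 0], 1]]}}

```text
time: 17.3
eef_pos: [543.7, 296.4, 9.3]
eef_rot: [0.0, -0.04, 0.999, -0.0]
ft_force: [-0.2, 1.1, -4.2]
gripper_width: 49.6
gripper_force: 63.3
```

Request:
{"fn": "arm_command", "kwargs": {"moves": [[[0, 0, 0], [0, 0, 0.05], 1], [[0, 0, 0], [0, 0, 0], 1]]}}

```text
time: 17.5
eef_pos: [543.7, 296.4, 9.2]
eef_rot: [0.001, -0.04, 0.999, -0.0]
ft_force: [-3.2, -2.9, 10.4]
gripper_width: 48.9
gripper_force: 64.9
```

Contact felt. Release and rise.

Request:
{"fn": "arm_command", "kwargs": {"moves": [[[0, 0, 0], [0, 0, 0], -1], [[0, 0, 0], [0, 0, 0], -1], [[0, 0, 0], [0, 0, 0], -1], [[0, 0, 0], [0, 0, 0], -1], [[0, 0, 0], [0, 0, 0], -1]]}}

```text
time: 18.0
eef_pos: [543.7, 296.4, 8.2]
eef_rot: [0.0, -0.04, 0.999, -0.0]
ft_force: [0.9, -0.7, -0.3]
gripper_width: 85.2
gripper_force: 0.0
```

Request:
{"fn": "arm_command", "kwargs": {"moves": [[[0, 0, 0], [0, 0, -0.4], -1], [[0, 0, 0], [0, 0, -0.8], -1], [[0, 0, 0], [0, 0, -1], -1], [[0, 0, 0], [0, 0, -1], -1], [[0, 0, 0], [0, 0, -1], -1]]}}

```text
time: 18.5
eef_pos: [543.6, 296.4, 93.7]
eef_rot: [0.0, -0.04, 0.999, -0.0]
ft_force: [-0.0, -1.0, -0.3]
gripper_width: 85.3
gripper_force: 0.0
```

Request:
{"fn": "arm_command", "kwargs": {"moves": [[[0, 0, 0], [0, 0, -1], -1], [[0, 0, 0], [0, 0, -1], -1], [[0, 0, 0], [0, 0, -1], -1], [[0, 0, 0], [0, -0.5, 0], -1], [[0, 0, 0], [0, -1, 0], -1]]}}

```text
time: 19.0
eef_pos: [546.0, 266.8, 152.8]
eef_rot: [0.001, -0.041, 0.999, -0.0]
ft_force: [-0.1, 0.0, -1.3]
gripper_width: 85.3
gripper_force: 0.0
```

```bash
python3 -c "
from h import *
go(450.5,3.6,100,186.4)"
```

```text
pos [546.  266.8 152.8] yaw -175.32 turn/0.15 [-0.    0.01 -0.2 ] shift/20 after turn [  6.21 -12.55   2.64] t 19.0 w 85.3 gf 0.0 F [-0.1  0.  -1.3]
```

Request:
{"fn": "arm_command", "kwargs": {"moves": [[[0, 0, -0.2], [0.48, -0.96, 0], -0.3], [[0, 0, 0], [0.48, -0.97, 0], -0.3], [[0, 0, 0], [0.48, -0.97, 0], -0.3], [[0, 0, 0], [0.48, -0.97, 0], -0.3], [[0, 0, 0], [0.48, -0.97, 0], -0.3]]}}

```text
time: 19.5
eef_pos: [507.6, 164.1, 152.1]
eef_rot: [0.0, -0.055, 0.998, -0.0]
ft_force: [0.6, -0.2, -0.5]
gripper_width: 55.6
gripper_force: 0.0
```

Request:
{"fn": "arm_command", "kwargs": {"moves": [[[0, 0, 0], [0.48, -0.97, 0], -0.3], [[0, 0, 0], [0.48, -0.97, 0], -0.3], [[0, 0, 0], [0.48, -0.97, 0], -0.3], [[0, 0, 0], [0.48, -0.97, 0], -0.3], [[0, 0, 0], [0.48, -0.97, 0], -0.3]]}}

```text
time: 20.0
eef_pos: [470.5, 62.6, 152.2]
eef_rot: [0.0, -0.055, 0.998, -0.0]
ft_force: [-0.1, -0.4, -0.2]
gripper_width: 55.4
gripper_force: 0.0
```

Request:
{"fn": "arm_command", "kwargs": {"moves": [[[0, 0, 0], [0.48, -0.97, 0], -0.3], [[0, 0, 0], [0.48, -0.97, 0], -0.3], [[0, 0, 0], [0.48, -0.97, 0], -0.3], [[0, 0, 0], [0, 0, 0.4], -0.3], [[0, 0, 0], [0, 0, 0], -0.3]]}}

```text
time: 20.5
eef_pos: [448.4, 2.4, 143.5]
eef_rot: [-0.0, -0.054, 0.999, -0.0]
ft_force: [-0.4, 0.3, -0.1]
gripper_width: 55.6
gripper_force: 0.0
```

```bash
python3 -c "
from h import *
go(450.5,3.6,31,186.4)
s=snap('wrist','w3');C=cloud(s);h=cv2.cvtColor(s['image'],cv2.COLOR_BGR2HSV)
m=(h[...,0]<22)&(h[...,0]>5)&(h[...,1]>150)&(h[...,2]>80)&(C[...,2]>18)&(C[...,2]<33)
P=C[m];print(len(P),cv2.minAreaRect(P[:,:2].astype(np.float32)))
b=(C[...,2]>45)&(C[...,2]<62)&(np.hypot(C[...,0]-450,C[...,1]-4)<45)
P=C[b];print(len(P),np.median(P,0),cv2.minAreaRect(P[:,:2].astype(np.float32)))
s=snap('top','t3');C=cloud(s);hh=cv2.cvtColor(s['image'],cv2.COLOR_BGR2HSV)
m=(abs(C[...,2]-43)<7)&(np.hypot(C[...,0]-543,C[...,1]-296)<70)
P=C[m];print('block',len(P),cv2.minAreaRect(P[:,:2].astype(np.float32)))
m=(abs(C[...,2]-51)<8)&(np.hypot(C[...,0]-543,C[...,1]-296)<70)&(hh[...,1]>45)
P=C[m];print('caps',len(P),P.mean(0))
"
```

```text
pos [448.4   2.4 143.5] yaw -173.76 turn/0.15 [-0.   -0.   -0.02] shift/20 after turn [-0.11  0.05  5.63] t 20.5 w 55.6 gf 0.0 F [-0.4  0.3 -0.1]
8455 ((448.4490661621094, 1.5118560791015625), (106.09698486328125, 66.04829406738281), 6.220129013061523)
1063 [446.28258397   0.9707961   56.58565018] ((448.200439453125, 1.1170930862426758), (49.56169891357422, 11.465458869934082), 6.363979816436768)
block 535 ((545.6246337890625, 296.48480224609375), (89.62395477294922, 51.26664352416992), 4.8099260330200195)
caps 7 [544.45080253 292.8974772   51.82219752]
```

View pics/w3.png

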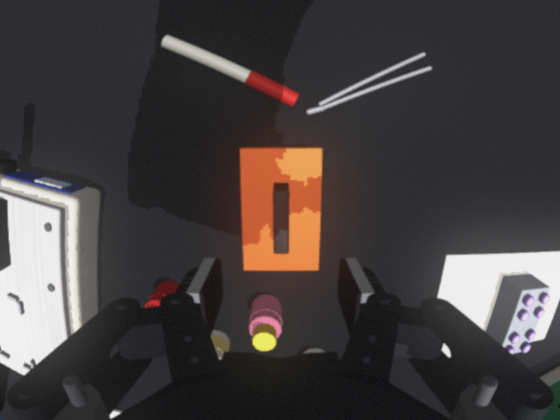

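The wrist view shows the cover (240–322, 148–270) square between the fingers with its bar at (281,217). I'll descend 114 mm and grip.

Request:
{"fn": "arm_command", "kwargs": {"moves": [[[0, 0, 0], [-0.05, 0.03, 1], -0.3], [[0, 0, 0], [0, 0, 1], -0.3], [[0, 0, 0], [0, 0, 1], -0.3], [[0, 0, 0], [0, 0, 1], -0.3], [[0, 0, 0], [0, 0, 0.9], -0.3]]}}

```text
time: 21.1
eef_pos: [450.1, 3.9, 45.6]
eef_rot: [0.0, -0.056, 0.998, -0.0]
ft_force: [0.5, -0.8, 0.2]
gripper_width: 55.7
gripper_force: 0.0
```

Request:
{"fn": "arm_command", "kwargs": {"moves": [[[0, 0, 0], [0, 0, 0.5], -0.3], [[0, 0, 0], [0, 0, 0.25], -0.3], [[0, 0, 0], [0, 0, 0], 0.3], [[0, 0, 0], [0, 0, 0], 1], [[0, 0, 0], [0, 0, 0], 1]]}}

```text
time: 21.6
eef_pos: [450.5, 3.2, 32.0]
eef_rot: [0.001, -0.055, 0.998, -0.0]
ft_force: [0.2, 0.7, -0.5]
gripper_width: 12.2
gripper_force: 0.0
```

Request:
{"fn": "arm_command", "kwargs": {"moves": [[[0, 0, 0], [0, 0, 0], 1], [[0, 0, 0], [0, 0, 0], 1], [[0, 0, 0], [0, 0, 0], 1]]}}

```text
time: 21.9
eef_pos: [450.5, 3.2, 32.2]
eef_rot: [0.001, -0.055, 0.998, -0.0]
ft_force: [-1.8, 1.1, 5.6]
gripper_width: 10.8
gripper_force: 58.8
```

Request:
{"fn": "arm_command", "kwargs": {"moves": [[[0, 0, 0], [0, 0, -0.3], 1], [[0, 0, 0], [0, 0, -0.7], 1], [[0, 0, 0], [0, 0, -1], 1], [[0, 0, 0], [0, 0, -1], 1], [[0, 0, 0], [0, 0, -1], 1]]}}

```text
time: 22.4
eef_pos: [449.9, 3.3, 112.8]
eef_rot: [0.001, -0.055, 0.998, -0.0]
ft_force: [-0.6, 0.5, -1.7]
gripper_width: 11.1
gripper_force: 58.5
```

Request:
{"fn": "arm_command", "kwargs": {"moves": [[[0, 0, 0], [0, 0, -1], 1], [[0, 0, 0], [0, 0, -1], 1], [[0, 0, 0], [0, 0, 0], 1]]}}

```text
time: 22.7
eef_pos: [451.1, 3.1, 153.9]
eef_rot: [0.002, -0.055, 0.998, -0.001]
ft_force: [-0.7, -0.3, -1.0]
gripper_width: 11.1
gripper_force: 58.5
```

```bash
python3 -c "
from h import *
go(544.3,296.4,135,184.8)
s=snap('wrist','w4');C=cloud(s);h=cv2.cvtColor(s['image'],cv2.COLOR_BGR2HSV)
m=(h[...,0]<22)&(h[...,0]>5)&(h[...,1]>150)&(h[...,2]>80)
P=C[m];P=P[abs(P[:,2]-np.median(P[:,2]))<6];P=P[np.hypot(*(P[:,:2]-np.median(P[:,:2],0)).T)<70];print(len(P),np.median(P[:,2]),cv2.minAreaRect(P[:,:2].astype(np.float32)))
"
```

```text
pos [451.1   3.1 153.9] yaw -173.69 turn/0.15 [-0.01  0.03  0.18] shift/20 after turn [-5.87 14.22  0.95] t 22.7 w 11.1 gf 58.53458046913147 F [-0.7 -0.3 -1. ]
14174 146.39637024019572 ((434.32562255859375, -0.5995216369628906), (76.4437484741211, 66.71259307861328), 6.239048957824707)
```

Request:
{"fn": "arm_command", "kwargs": {"moves": [[[0, 0, 0.18], [-0.39, 0.95, 0], 1], [[0, 0, 0], [-0.39, 0.95, 0], 1], [[0, 0, 0], [-0.39, 0.95, 0], 1], [[0, 0, 0], [-0.39, 0.95, 0], 1], [[0, 0, 0], [-0.39, 0.95, 0], 1]]}}

```text
time: 23.25
eef_pos: [480.1, 102.2, 150.4]
eef_rot: [-0.0, -0.042, 0.999, -0.0]
ft_force: [0.0, 0.1, -0.7]
gripper_width: 10.7
gripper_force: 58.6
```

Request:
{"fn": "arm_command", "kwargs": {"moves": [[[0, 0, 0], [-0.39, 0.95, 0], 1], [[0, 0, 0], [-0.39, 0.95, 0], 1], [[0, 0, 0], [-0.39, 0.95, 0], 1], [[0, 0, 0], [-0.39, 0.95, 0], 1], [[0, 0, 0], [-0.39, 0.95, 0], 1]]}}

```text
time: 23.75
eef_pos: [511.1, 200.0, 150.3]
eef_rot: [-0.0, -0.042, 0.999, -0.0]
ft_force: [-0.1, -0.1, -1.5]
gripper_width: 10.7
gripper_force: 58.6
```

Request:
{"fn": "arm_command", "kwargs": {"moves": [[[0, 0, 0], [-0.39, 0.95, 0], 1], [[0, 0, 0], [-0.39, 0.95, 0], 1], [[0, 0, 0], [-0.39, 0.95, 0], 1], [[0, 0, 0], [-0.39, 0.95, 0], 1], [[0, 0, 0], [-0.39, 0.93, 0], 1]]}}

```text
time: 24.25
eef_pos: [542.1, 297.5, 150.1]
eef_rot: [-0.0, -0.042, 0.999, -0.001]
ft_force: [-0.3, -0.1, -0.6]
gripper_width: 10.6
gripper_force: 58.6
```

Request:
{"fn": "arm_command", "kwargs": {"moves": [[[0, 0, 0], [0, 0, 0.6], 1], [[0, 0, 0], [0, 0, 0.6], 1], [[0, 0, 0], [0, 0, 0.4], 1], [[0, 0, 0], [0, 0, 0], 1]]}}

```text
time: 24.65
eef_pos: [541.4, 295.8, 117.6]
eef_rot: [-0.001, -0.041, 0.999, -0.001]
ft_force: [-0.1, 0.2, -0.5]
gripper_width: 11.0
gripper_force: 58.7
```

```bash
python3 -c "
from h import *
go(544.7,296.4,61,184.8)
s=snap('scene','s6');cv2.imwrite('pics/s6c.png',cv2.resize(s['image'][100:260,290:450],None,fx=3.5,fy=3.5))"
```

```text
pos [541.4 295.8 117.6] yaw -175.27 turn/0.15 [-0.01 -0.01 -0.01] shift/20 after turn [-0.17  0.02  2.83] t 24.65 w 11.0 gf 58.67116570472717 F [-0.1  0.2 -0.5]
```

View pics/s6c.png

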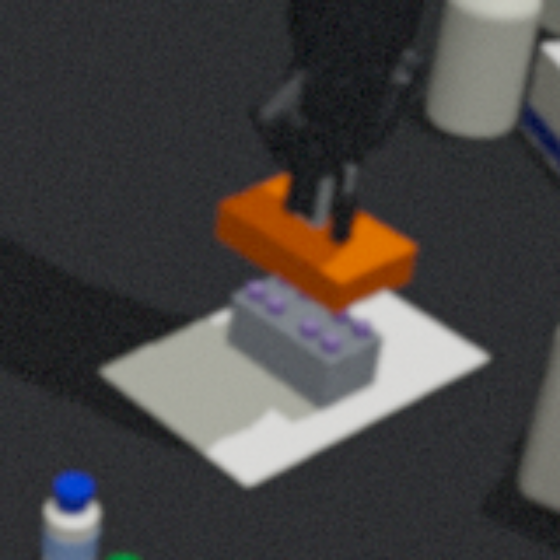

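The cover hangs square above the block. I'll correct x by 3.4 mm and lower it, watching for early contact.

Request:
{"fn": "arm_command", "kwargs": {"moves": [[[0, 0, 0], [-0.17, 0, 0.3], 1], [[0, 0, 0], [0, 0, 0.5], 1], [[0, 0, 0], [0, 0, 0.5], 1], [[0, 0, 0], [0, 0, 0.4], 1], [[0, 0, 0], [0, 0, 0.2], 1]]}}

```text
time: 25.2
eef_pos: [545.3, 296.9, 80.1]
eef_rot: [-0.0, -0.042, 0.999, -0.0]
ft_force: [0.0, -0.5, -0.3]
gripper_width: 11.0
gripper_force: 58.7
```

Request:
{"fn": "arm_command", "kwargs": {"moves": [[[0, 0, 0], [0, 0, 0.25], 1], [[0, 0, 0], [0, 0, 0.25], 1], [[0, 0, 0], [0, 0, 0.2], 1], [[0, 0, 0], [0, 0, 0], 1]]}}

```text
time: 25.6
eef_pos: [545.6, 297.0, 66.8]
eef_rot: [0.0, -0.042, 0.999, -0.0]
ft_force: [-0.4, -0.8, -1.0]
gripper_width: 10.9
gripper_force: 58.7
```

Request:
{"fn": "arm_command", "kwargs": {"moves": [[[0, 0, 0], [0, 0, 0.1], 1], [[0, 0, 0], [0, 0, 0.1], 1], [[0, 0, 0], [0, 0, 0], 1]]}}

```text
time: 25.9
eef_pos: [545.8, 297.0, 63.1]
eef_rot: [0.0, -0.042, 0.999, -0.0]
ft_force: [0.3, -0.3, -0.6]
gripper_width: 10.8
gripper_force: 58.7
```

Request:
{"fn": "arm_command", "kwargs": {"moves": [[[0, 0, 0], [0, 0, 0.05], 1], [[0, 0, 0], [0, 0, 0], 1]]}}

```text
time: 26.1
eef_pos: [545.8, 297.0, 62.3]
eef_rot: [0.0, -0.042, 0.999, -0.0]
ft_force: [-1.0, 0.7, -1.9]
gripper_width: 10.8
gripper_force: 58.7
```

Request:
{"fn": "arm_command", "kwargs": {"moves": [[[0, 0, 0], [0, 0, 0.05], 1], [[0, 0, 0], [0, 0, 0], 1], [[0, 0, 0], [0, 0, 0], -0.3], [[0, 0, 0], [0, 0, 0], -0.3], [[0, 0, 0], [0, 0, 0], -0.3]]}}

```text
time: 26.6
eef_pos: [545.9, 297.1, 61.4]
eef_rot: [0.0, -0.042, 0.999, -0.0]
ft_force: [-0.3, -0.6, 0.2]
gripper_width: 53.9
gripper_force: 0.0
```

Request:
{"fn": "arm_command", "kwargs": {"moves": [[[0, 0, 0], [0, 0, -0.4], -0.3], [[0, 0, 0], [0, 0, -0.8], -0.3], [[0, 0, 0], [0, 0, -1], -0.3], [[0, 0, 0], [0, 0, -1], -0.3], [[0, 0, 0], [0, 0, -1], -0.3]]}}

```text
time: 27.1
eef_pos: [545.8, 297.1, 146.8]
eef_rot: [0.001, -0.042, 0.999, -0.0]
ft_force: [0.2, -0.3, -1.2]
gripper_width: 55.3
gripper_force: 0.0
```

```bash
python3 -c "
from h import *
go(607.8,-51,90,180)
s=snap('wrist','w5')
C=cloud(s);h=cv2.cvtColor(s['image'],cv2.COLOR_BGR2HSV)
m=(h[...,0]<22)&(h[...,0]>5)&(h[...,1]>150)&(h[...,2]>80)&(np.hypot(C[...,0]-545,C[...,1]-297)<80)
P=C[m];P=P[abs(P[:,2]-np.median(P[:,2]))<6];print(len(P),np.median(P[:,2]),P[:,2].std(),cv2.minAreaRect(P[:,:2].astype(np.float32)))
"
```

```text
pos [545.8 297.1 146.8] yaw -175.23 turn/0.15 [-0.    0.01  0.55] shift/20 after turn [ -3.1  -17.4    2.84] t 27.1 w 55.3 gf 0.0 F [ 0.2 -0.3 -1.2]
8244 53.76451136673141 0.6514433739471477 ((543.9354248046875, 295.60589599609375), (105.981201171875, 66.13700866699219), 4.517884254455566)
```

View pics/w5.png

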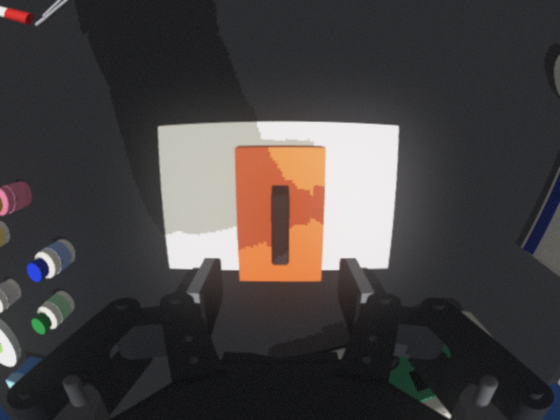

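The cover sits flat and square on the block: its plate is at 53.8 mm, where 54 was expected. Now the yellow bottle.

Request:
{"fn": "arm_command", "kwargs": {"moves": [[[0, 0, 0.55], [-0.17, -0.97, 0], -0.5], [[0, 0, 0], [-0.17, -0.97, 0], -0.5], [[0, 0, 0], [-0.17, -0.97, 0], -0.5], [[0, 0, 0], [-0.17, -0.97, 0], -0.5], [[0, 0, 0], [-0.17, -0.97, 0], -0.5]]}}

```text
time: 27.65
eef_pos: [564.6, 199.7, 145.9]
eef_rot: [0.001, -0.0, 1.0, -0.0]
ft_force: [-0.2, -0.3, 0.4]
gripper_width: 64.3
gripper_force: 0.0
```

Request:
{"fn": "arm_command", "kwargs": {"moves": [[[0, 0, 0], [-0.17, -0.97, 0], -0.5], [[0, 0, 0], [-0.17, -0.97, 0], -0.5], [[0, 0, 0], [-0.17, -0.97, 0], -0.5], [[0, 0, 0], [-0.17, -0.97, 0], -0.5], [[0, 0, 0], [-0.17, -0.97, 0], -0.5]]}}

```text
time: 28.15
eef_pos: [581.7, 102.6, 146.0]
eef_rot: [0.001, -0.0, 1.0, -0.0]
ft_force: [0.3, 0.7, -1.4]
gripper_width: 63.8
gripper_force: 0.0
```

Request:
{"fn": "arm_command", "kwargs": {"moves": [[[0, 0, 0], [-0.17, -0.97, 0], -0.5], [[0, 0, 0], [-0.17, -0.97, 0], -0.5], [[0, 0, 0], [-0.17, -0.97, 0], -0.5], [[0, 0, 0], [-0.17, -0.97, 0], -0.5], [[0, 0, 0], [-0.17, -0.97, 0], -0.5]]}}

```text
time: 28.65
eef_pos: [598.7, 5.6, 146.1]
eef_rot: [0.001, -0.0, 1.0, -0.0]
ft_force: [1.3, -0.3, 0.3]
gripper_width: 64.0
gripper_force: 0.0
```

Request:
{"fn": "arm_command", "kwargs": {"moves": [[[0, 0, 0], [-0.17, -0.97, 0], -0.5], [[0, 0, 0], [-0.17, -0.97, 0], -0.5], [[0, 0, 0], [-0.17, -0.95, 0], -0.5], [[0, 0, 0], [0, 0, 0], -0.5]]}}

```text
time: 29.05
eef_pos: [609.3, -53.4, 145.7]
eef_rot: [0.001, 0.001, 1.0, -0.001]
ft_force: [-0.4, 0.9, -1.6]
gripper_width: 64.2
gripper_force: 0.0
```

```bash
python3 -c "
from h import *
s=snap('wrist','w6');C=cloud(s);h=cv2.cvtColor(s['image'],cv2.COLOR_BGR2HSV)
for n,(x,y) in dict(yellow=(608,-50),blue=(620,59)).items():
    m=(np.hypot(C[...,0]-x,C[...,1]-y)<22)&(C[...,2]>52)&(C[...,2]<66);P=C[m]
    if len(P): print(n,len(P),((P.min(0)+P.max(0))/2).round(1),np.ptp(P,0).round(1),np.median(P[:,2]))
go(608,-50.5,11,180)
"
```

```text
yellow 639 [606.8 -52.4  57.2] [20.2 20.1 10.3] 59.6724011908251
blue 542 [618.5  56.9  56.8] [20.3 20.7  9.5] 59.615514193772256
pos [609.  -52.3 145.7] yaw 179.96 turn/0.15 [-0.    0.01 -0.01] shift/20 after turn [0.05 0.09 6.73] t 29.1 w 64.3 gf 0.0 F [0.6 0.1 0.6]
```

View pics/w6.png

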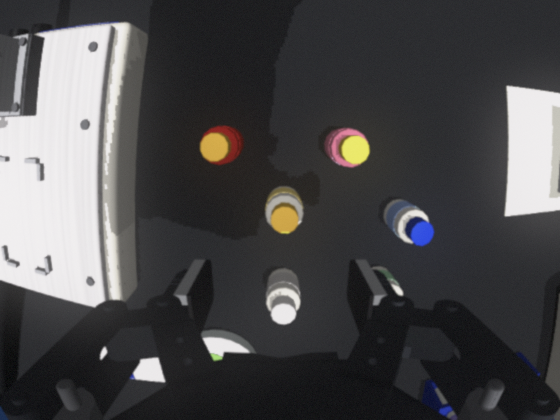

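The yellow-capped white bottle (cap (285,218)) is centred ahead. I'll descend 135 mm, grip and lift.

Request:
{"fn": "arm_command", "kwargs": {"moves": [[[0, 0, 0], [0.06, 0.06, 1], -0.5], [[0, 0, 0], [0, 0, 1], -0.5], [[0, 0, 0], [0, 0, 1], -0.5], [[0, 0, 0], [0, 0, 1], -0.5], [[0, 0, 0], [0, 0, 1], -0.5]]}}

```text
time: 29.6
eef_pos: [607.6, -49.4, 45.0]
eef_rot: [0.0, -0.001, 1.0, -0.0]
ft_force: [-0.5, -0.2, 0.0]
gripper_width: 64.3
gripper_force: 0.0
```

Request:
{"fn": "arm_command", "kwargs": {"moves": [[[0, 0, 0], [0, 0, 0.9], -0.5], [[0, 0, 0], [0, 0, 0.6], -0.5], [[0, 0, 0], [0, 0, 0.2], -0.5], [[0, 0, 0], [0, 0, 0], 0], [[0, 0, 0], [0, 0, 0], 1]]}}

```text
time: 30.1
eef_pos: [608.2, -50.2, 12.3]
eef_rot: [0.001, -0.0, 1.0, -0.0]
ft_force: [1.2, -0.7, -0.4]
gripper_width: 35.8
gripper_force: 0.0
```

Request:
{"fn": "arm_command", "kwargs": {"moves": [[[0, 0, 0], [0, 0, 0], 1], [[0, 0, 0], [0, 0, 0], 1], [[0, 0, 0], [0, 0, 0], 1], [[0, 0, 0], [0, 0, 0], 1]]}}

```text
time: 30.5
eef_pos: [608.3, -50.3, 12.6]
eef_rot: [0.001, -0.0, 1.0, -0.0]
ft_force: [-0.5, -0.3, 7.5]
gripper_width: 28.6
gripper_force: 59.2
```

Request:
{"fn": "arm_command", "kwargs": {"moves": [[[0, 0, 0], [0, 0, -0.3], 1], [[0, 0, 0], [0, 0, -0.7], 1], [[0, 0, 0], [0, 0, -1], 1], [[0, 0, 0], [0, 0, -1], 1], [[0, 0, 0], [0, 0, -1], 1]]}}

```text
time: 31.0
eef_pos: [607.6, -50.2, 92.9]
eef_rot: [0.001, -0.0, 1.0, -0.0]
ft_force: [0.3, 0.2, -0.6]
gripper_width: 28.8
gripper_force: 59.1
```

Request:
{"fn": "arm_command", "kwargs": {"moves": [[[0, 0, 0], [0, 0, -1], 1], [[0, 0, 0], [0, 0, -1], 1], [[0, 0, 0], [0, 0, -1], 1], [[0, 0, 0], [0, 0, -1], 1], [[0, 0, 0], [0, 0, 0], 1]]}}

```text
time: 31.5
eef_pos: [608.7, -50.4, 174.6]
eef_rot: [0.002, -0.0, 1.0, -0.001]
ft_force: [-0.2, -0.2, -0.7]
gripper_width: 28.5
gripper_force: 59.1
```

```bash
python3 -c "
from h import *
a=np.radians(4.9)
print('targets y',543.2-78*np.sin(a),296.2+78*np.cos(a),' b',543.2+78*np.sin(a),296.2-78*np.cos(a))
go(543.2-78*np.sin(a),296.2+78*np.cos(a),14,180)
go(543.2-78*np.sin(a),296.2+78*np.cos(a),14,274)
"
```

```text
targets y 536.5374799952854 373.9149331028907  b 549.8625200047147 218.48506689710928
pos [608.7 -50.4 174.6] yaw -179.96 turn/0.15 [-0.01  0.03  0.  ] shift/20 after turn [ 3.61 21.21  8.03] t 31.5 w 28.5 gf 59.09445583820343 F [-0.2 -0.2 -0.7]
pos [608.7 -50.4 174.6] yaw -179.96 turn/0.15 [ -0.03   0.02 -10.93] shift/20 after turn [-21.41   2.12   8.03] t 31.5 w 28.5 gf 59.09445583820343 F [-0.2 -0.2 -0.7]
```

Request:
{"fn": "arm_command", "kwargs": {"moves": [[[0, 0, -0.58], [0.08, 0.5, 0], 1], [[0, 0, 0], [0.08, 1, 0], 1], [[0, 0, 0], [0.08, 1, 0], 1], [[0, 0, 0], [0.08, 1, 0], 1], [[0, 0, 0], [0.08, 1, 0], 1]]}}

```text
time: 32.0
eef_pos: [592.1, 39.7, 171.0]
eef_rot: [-0.0, -0.044, 0.999, -0.0]
ft_force: [0.7, 0.6, -0.1]
gripper_width: 28.2
gripper_force: 59.1
```

Request:
{"fn": "arm_command", "kwargs": {"moves": [[[0, 0, 0], [0.08, 1, 0], 1], [[0, 0, 0], [0.08, 1, 0], 1], [[0, 0, 0], [0.08, 1, 0], 1], [[0, 0, 0], [0.08, 1, 0], 1], [[0, 0, 0], [0.08, 1, 0], 1]]}}

```text
time: 32.5
eef_pos: [575.4, 138.7, 171.0]
eef_rot: [0.0, -0.044, 0.999, -0.0]
ft_force: [0.2, -0.3, -0.9]
gripper_width: 28.7
gripper_force: 59.1
```

Request:
{"fn": "arm_command", "kwargs": {"moves": [[[0, 0, 0], [0.08, 1, 0], 1], [[0, 0, 0], [0.08, 1, 0], 1], [[0, 0, 0], [0.08, 1, 0], 1], [[0, 0, 0], [0.08, 1, 0], 1], [[0, 0, 0], [0.08, 1, 0], 1]]}}

```text
time: 33.0
eef_pos: [558.7, 237.5, 170.9]
eef_rot: [0.0, -0.044, 0.999, -0.0]
ft_force: [-0.1, 0.1, 0.1]
gripper_width: 28.8
gripper_force: 59.1
```

Request:
{"fn": "arm_command", "kwargs": {"moves": [[[0, 0, 0], [0.08, 1, 0], 1], [[0, 0, 0], [0.08, 1, 0], 1], [[0, 0, 0], [0.08, 1, 0], 1], [[0, 0, 0], [0.08, 1, 0], 1], [[0, 0, 0], [0.08, 1, 0], 1]]}}

```text
time: 33.5
eef_pos: [542.0, 336.4, 170.8]
eef_rot: [0.0, -0.044, 0.999, -0.0]
ft_force: [-0.1, -0.6, -0.3]
gripper_width: 28.5
gripper_force: 59.1
```

```bash
python3 -c "
from h import *
go(537,378,15.6,184.9)
"
```

```text
pos [542.  336.4 170.8] yaw -174.98 turn/0.15 [-0.01  0.    0.01] shift/20 after turn [0.07 2.09 7.76] t 33.5 w 28.5 gf 59.116923809051514 F [-0.1 -0.6 -0.3]
```

Request:
{"fn": "arm_command", "kwargs": {"moves": [[[0, 0, 0], [0.07, 1, 0], 1], [[0, 0, 0], [0, 0.8, 0], 1], [[0, 0, 0], [0, 0.29, 0.5], 1], [[0, 0, 0], [0, 0, 1], 1], [[0, 0, 0], [0, 0, 1], 1]]}}

```text
time: 34.0
eef_pos: [537.4, 377.0, 119.9]
eef_rot: [0.0, -0.044, 0.999, -0.0]
ft_force: [0.7, -0.3, -0.1]
gripper_width: 28.4
gripper_force: 59.1
```

Request:
{"fn": "arm_command", "kwargs": {"moves": [[[0, 0, 0], [0, 0, 1], 1], [[0, 0, 0], [0, 0, 1], 1], [[0, 0, 0], [0, 0, 1], 1], [[0, 0, 0], [0, 0, 0.8], 1], [[0, 0, 0], [0, 0, 0.5], 1]]}}

```text
time: 34.5
eef_pos: [536.8, 376.3, 33.3]
eef_rot: [-0.001, -0.044, 0.999, -0.001]
ft_force: [0.3, 0.4, 0.4]
gripper_width: 28.6
gripper_force: 59.1
```

Request:
{"fn": "arm_command", "kwargs": {"moves": [[[0, 0, 0], [0, 0, 0.4], 1], [[0, 0, 0], [0, 0, 0.2], 1], [[0, 0, 0], [0, 0, 0.1], 1], [[0, 0, 0], [0, 0, 0], 1], [[0, 0, 0], [0, 0, 0], 1]]}}

```text
time: 35.0
eef_pos: [537.7, 377.3, 21.8]
eef_rot: [0.001, -0.044, 0.999, -0.0]
ft_force: [0.3, 0.1, -0.8]
gripper_width: 28.5
gripper_force: 59.1
```

Another 6 mm to go.

Request:
{"fn": "arm_command", "kwargs": {"moves": [[[0, 0, 0], [0, 0, 0.15], 1], [[0, 0, 0], [0, 0, 0.1], 1], [[0, 0, 0], [0, 0, 0], 1]]}}

```text
time: 35.3
eef_pos: [537.3, 377.1, 16.0]
eef_rot: [0.0, -0.044, 0.999, -0.0]
ft_force: [-0.2, 0.0, -0.8]
gripper_width: 28.5
gripper_force: 59.1
```

Request:
{"fn": "arm_command", "kwargs": {"moves": [[[0, 0, 0], [0, 0, 0.05], 1], [[0, 0, 0], [0, 0, 0], 1]]}}

```text
time: 35.5
eef_pos: [537.4, 377.2, 15.6]
eef_rot: [0.0, -0.044, 0.999, -0.0]
ft_force: [-1.0, -1.6, 4.9]
gripper_width: 28.5
gripper_force: 59.5
```

Request:
{"fn": "arm_command", "kwargs": {"moves": [[[0, 0, 0], [0, 0, 0], 0], [[0, 0, 0], [0, 0, 0], 0], [[0, 0, 0], [0, 0, 0], 0], [[0, 0, 0], [0, 0, -0.4], 0], [[0, 0, 0], [0, 0, -0.8], 0]]}}

```text
time: 36.0
eef_pos: [536.8, 376.9, 39.0]
eef_rot: [-0.001, -0.044, 0.999, -0.001]
ft_force: [0.3, -0.1, 0.7]
gripper_width: 42.6
gripper_force: 0.0
```

Request:
{"fn": "arm_command", "kwargs": {"moves": [[[0, 0, 0], [0, 0, -1], 0], [[0, 0, 0], [0, 0, -1], 0], [[0, 0, 0], [0, 0, -1], 0], [[0, 0, 0], [0, 0, -1], 0], [[0, 0, 0], [0, 0, -1], 0]]}}

```text
time: 36.5
eef_pos: [537.3, 377.2, 140.7]
eef_rot: [0.001, -0.044, 0.999, -0.0]
ft_force: [0.6, -0.4, -0.7]
gripper_width: 42.5
gripper_force: 0.0
```

```bash
python3 -c "
from h import *
go(619.8,58,145,180)
"
```

```text
pos [537.3 377.2 140.7] yaw -174.97 turn/0.15 [-0.    0.01  0.58] shift/20 after turn [ -4.12 -15.96  -0.21] t 36.5 w 42.5 gf 0.0 F [ 0.6 -0.4 -0.7]
```

Request:
{"fn": "arm_command", "kwargs": {"moves": [[[0, 0, 0.58], [-0.24, -0.94, -0.3], 0], [[0, 0, 0], [-0.24, -0.94, 0], 0], [[0, 0, 0], [-0.24, -0.94, 0], 0], [[0, 0, 0], [-0.24, -0.94, 0], 0], [[0, 0, 0], [-0.24, -0.94, 0], 0]]}}

```text
time: 37.0
eef_pos: [563.0, 282.1, 145.0]
eef_rot: [-0.0, -0.001, 1.0, -0.0]
ft_force: [0.0, 0.2, 0.9]
gripper_width: 42.9
gripper_force: 0.0
```

Request:
{"fn": "arm_command", "kwargs": {"moves": [[[0, 0, 0], [-0.24, -0.94, 0], -0.5], [[0, 0, 0], [-0.24, -0.94, 0], -0.5], [[0, 0, 0], [-0.24, -0.94, 0], -0.5], [[0, 0, 0], [-0.24, -0.94, 0], -0.5], [[0, 0, 0], [-0.24, -0.94, 0], -0.5]]}}

```text
time: 37.5
eef_pos: [586.9, 188.2, 145.0]
eef_rot: [-0.0, -0.001, 1.0, -0.0]
ft_force: [0.1, 0.0, 0.9]
gripper_width: 64.3
gripper_force: 0.0
```

Request:
{"fn": "arm_command", "kwargs": {"moves": [[[0, 0, 0], [-0.24, -0.94, 0], -0.5], [[0, 0, 0], [-0.24, -0.94, 0], -0.5], [[0, 0, 0], [-0.24, -0.94, 0], -0.5], [[0, 0, 0], [-0.24, -0.94, 0], -0.5], [[0, 0, 0], [-0.24, -0.94, 0], -0.5]]}}

```text
time: 38.0
eef_pos: [610.9, 94.3, 145.1]
eef_rot: [-0.0, -0.001, 1.0, -0.0]
ft_force: [-0.3, -0.1, -0.1]
gripper_width: 64.3
gripper_force: 0.0
```

Request:
{"fn": "arm_command", "kwargs": {"moves": [[[0, 0, 0], [-0.24, -0.94, 0], -0.5], [[0, 0, 0], [-0.2, -0.92, 0], -0.5], [[0, 0, 0], [0, 0, 0], -0.5]]}}

```text
time: 38.3
eef_pos: [620.2, 56.1, 145.2]
eef_rot: [0.0, 0.0, 1.0, -0.0]
ft_force: [-0.5, -0.0, 0.7]
gripper_width: 63.9
gripper_force: 0.0
```

```bash
python3 -c "
from h import *
go(619.8,58,11,180)
s=snap('wrist','w7');C=cloud(s)
m=(np.hypot(C[...,0]-619,C[...,1]-58)<22)&(C[...,2]>52)&(C[...,2]<66);P=C[m];print(len(P),((P.min(0)+P.max(0))/2).round(1))
"
```

```text
pos [620.2  56.1 145.2] yaw 179.99 turn/0.15 [-0.01  0.   -0.  ] shift/20 after turn [0.02 0.09 6.71] t 38.3 w 63.9 gf 0.0 F [-0.5 -0.   0.7]
647 [618.7  57.3  57.2]
```

Request:
{"fn": "arm_command", "kwargs": {"moves": [[[0, 0, 0], [0.02, 0.08, 1], -0.5], [[0, 0, 0], [0, 0, 1], -0.5], [[0, 0, 0], [0, 0, 1], -0.5], [[0, 0, 0], [0, 0, 1], -0.5], [[0, 0, 0], [0, 0, 1], -0.5]]}}

```text
time: 38.85
eef_pos: [619.3, 60.8, 44.7]
eef_rot: [0.0, -0.001, 1.0, -0.0]
ft_force: [0.2, -0.0, 0.0]
gripper_width: 64.1
gripper_force: 0.0
```

Request:
{"fn": "arm_command", "kwargs": {"moves": [[[0, 0, 0], [0, 0, 0.9], -0.5], [[0, 0, 0], [0, 0, 0.6], -0.5], [[0, 0, 0], [0, 0, 0.2], -0.5], [[0, 0, 0], [0, 0, 0], 0], [[0, 0, 0], [0, 0, 0], 1]]}}

```text
time: 39.35
eef_pos: [620.1, 60.2, 12.2]
eef_rot: [0.001, -0.0, 1.0, -0.0]
ft_force: [0.0, 0.6, -0.4]
gripper_width: 36.2
gripper_force: 0.0
```

Request:
{"fn": "arm_command", "kwargs": {"moves": [[[0, 0, 0], [0, 0, 0], 1], [[0, 0, 0], [0, 0, 0], 1], [[0, 0, 0], [0, 0, 0], 1], [[0, 0, 0], [0, 0, 0], 1]]}}

```text
time: 39.75
eef_pos: [620.3, 60.2, 12.5]
eef_rot: [0.001, -0.0, 1.0, -0.0]
ft_force: [-1.6, -0.0, 6.5]
gripper_width: 28.8
gripper_force: 59.1
```

Request:
{"fn": "arm_command", "kwargs": {"moves": [[[0, 0, 0], [0, 0, -0.3], 1], [[0, 0, 0], [0, 0, -0.7], 1], [[0, 0, 0], [0, 0, -1], 1], [[0, 0, 0], [0, 0, -1], 1], [[0, 0, 0], [0, 0, -1], 1]]}}

```text
time: 40.25
eef_pos: [619.6, 60.2, 92.9]
eef_rot: [0.0, -0.0, 1.0, -0.0]
ft_force: [-0.2, -0.6, -0.6]
gripper_width: 28.7
gripper_force: 59.1
```

```bash
python3 -c "
from h import *
go(550.5,214.7,16,184.9)
"
```

```text
pos [619.6  60.2  92.9] yaw -179.96 turn/0.15 [-0.    0.01 -0.57] shift/20 after turn [2.78 7.99 3.84] t 40.25 w 28.7 gf 59.10810649394989 F [-0.2 -0.6 -0.6]
```

Request:
{"fn": "arm_command", "kwargs": {"moves": [[[0, 0, -0.57], [0.28, 0.8, 0], 1], [[0, 0, 0], [0.28, 0.8, 0], 1], [[0, 0, 0], [0.28, 0.8, 0], 1], [[0, 0, 0], [0.28, 0.8, 0], 1], [[0, 0, 0], [0.28, 0.8, 0], 1]]}}

```text
time: 40.75
eef_pos: [585.3, 139.4, 91.2]
eef_rot: [0.0, -0.043, 0.999, -0.0]
ft_force: [0.6, 1.1, -0.1]
gripper_width: 28.9
gripper_force: 59.1
```

Request:
{"fn": "arm_command", "kwargs": {"moves": [[[0, 0, 0], [0.28, 0.8, 0], 1], [[0, 0, 0], [0.28, 0.8, 0], 1], [[0, 0, 0], [0.28, 0.8, 0], 1], [[0, 0, 0], [0.28, 0.8, 0], 1], [[0, 0, 0], [0.26, 0.8, 0], 1]]}}

```text
time: 41.25
eef_pos: [551.2, 216.6, 91.4]
eef_rot: [0.0, -0.043, 0.999, -0.0]
ft_force: [-0.2, -0.6, -0.5]
gripper_width: 28.9
gripper_force: 59.1
```

Request:
{"fn": "arm_command", "kwargs": {"moves": [[[0, 0, 0], [0, 0, 0.5], 1], [[0, 0, 0], [0, 0, 0.8], 1], [[0, 0, 0], [0, 0, 0.8], 1], [[0, 0, 0], [0, 0, 0.6], 1], [[0, 0, 0], [0, 0, 0], 1]]}}

```text
time: 41.75
eef_pos: [550.9, 214.9, 35.6]
eef_rot: [-0.001, -0.043, 0.999, -0.001]
ft_force: [0.3, 0.2, -0.2]
gripper_width: 28.6
gripper_force: 59.1
```

```bash
python3 -c "
from h import *
go(550.5,214.7,15.6,184.9)
"
```

```text
pos [550.9 214.9  35.6] yaw -175.08 turn/0.15 [-0.01 -0.01  0.  ] shift/20 after turn [ 0.02 -0.01  1.  ] t 41.75 w 28.6 gf 59.149369597435 F [ 0.3  0.2 -0.2]
```

Request:
{"fn": "arm_command", "kwargs": {"moves": [[[0, 0, 0], [0, 0, 0.4], 1], [[0, 0, 0], [0, 0, 0.3], 1], [[0, 0, 0], [0, 0, 0.1], 1], [[0, 0, 0], [0, 0, 0], 1]]}}

```text
time: 42.15
eef_pos: [551.8, 215.2, 21.2]
eef_rot: [0.0, -0.043, 0.999, -0.0]
ft_force: [-0.2, 0.2, -0.0]
gripper_width: 28.6
gripper_force: 59.1
```

Request:
{"fn": "arm_command", "kwargs": {"moves": [[[0, 0, 0], [0, 0, 0.05], 1], [[0, 0, 0], [0, 0, 0.05], 1], [[0, 0, 0], [0, 0, 0], 1]]}}

```text
time: 42.45
eef_pos: [551.9, 215.3, 19.4]
eef_rot: [0.0, -0.043, 0.999, -0.0]
ft_force: [0.0, 0.5, -0.8]
gripper_width: 28.3
gripper_force: 59.1
```

Request:
{"fn": "arm_command", "kwargs": {"moves": [[[0, 0, 0], [0, 0, 0.1], 1], [[0, 0, 0], [0, 0, 0.07], 1], [[0, 0, 0], [0, 0, 0], 1]]}}

```text
time: 42.75
eef_pos: [551.7, 215.2, 15.7]
eef_rot: [0.0, -0.043, 0.999, -0.0]
ft_force: [0.4, 0.3, -0.6]
gripper_width: 28.5
gripper_force: 59.1
```

Request:
{"fn": "arm_command", "kwargs": {"moves": [[[0, 0, 0], [0, 0, 0.03], 1], [[0, 0, 0], [0, 0, 0], 1]]}}

```text
time: 42.95
eef_pos: [551.9, 215.3, 15.5]
eef_rot: [0.0, -0.043, 0.999, -0.0]
ft_force: [-1.6, -1.6, 3.5]
gripper_width: 28.6
gripper_force: 59.5
```

Contact. I'll release, rise and pull aside for the check.

Request:
{"fn": "arm_command", "kwargs": {"moves": [[[0, 0, 0], [0, 0, 0], 0], [[0, 0, 0], [0, 0, 0], 0], [[0, 0, 0], [0, 0, 0], 0], [[0, 0, 0], [0, 0, -0.4], 0], [[0, 0, 0], [0, 0, -0.8], 0]]}}

```text
time: 43.45
eef_pos: [551.2, 215.1, 39.2]
eef_rot: [-0.001, -0.043, 0.999, -0.0]
ft_force: [0.1, -0.2, 0.7]
gripper_width: 42.6
gripper_force: 0.0
```

Request:
{"fn": "arm_command", "kwargs": {"moves": [[[0, 0, 0], [0, 0, -1], 0], [[0, 0, 0], [0, 0, -1], 0], [[0, 0, 0], [0, 0, -1], 0], [[0, 0, 0], [0, 0, -1], 0], [[0, 0, 0], [0, 0, -1], 0]]}}

```text
time: 43.95
eef_pos: [551.7, 215.4, 140.9]
eef_rot: [0.001, -0.043, 0.999, -0.0]
ft_force: [1.2, 0.4, 0.9]
gripper_width: 42.9
gripper_force: 0.0
```

Request:
{"fn": "arm_command", "kwargs": {"moves": [[[0, 0, 0], [0, 0, -1], 0], [[0, 0, 0], [0, 0, -1], 0], [[0, 0, 0], [0.6, -1, 0], 0], [[0, 0, 0], [0.6, -1, 0], 0], [[0, 0, 0], [0.6, -1, 0], 0]]}}

```text
time: 44.45
eef_pos: [520.6, 151.9, 180.0]
eef_rot: [0.001, -0.043, 0.999, -0.0]
ft_force: [-0.2, -0.2, 0.1]
gripper_width: 42.5
gripper_force: 0.0
```

Request:
{"fn": "arm_command", "kwargs": {"moves": [[[0, 0, 0], [0.6, -1, 0], 0], [[0, 0, 0], [0.6, -1, 0], 0], [[0, 0, 0], [0.6, -1, 0], 0], [[0, 0, 0], [0.6, -1, 0], 0], [[0, 0, 0], [0, 0, 0], 0]]}}

```text
time: 44.95
eef_pos: [479.2, 67.0, 180.1]
eef_rot: [0.0, -0.042, 0.999, -0.0]
ft_force: [0.4, 0.2, -0.4]
gripper_width: 42.7
gripper_force: 0.0
```

```bash
python3 -c "
from h import *
s=snap('top','t9');C=cloud(s);hh=cv2.cvtColor(s['image'],cv2.COLOR_BGR2HSV)
def top(n,x,y,zl,zh,rad=40):
    m=(np.hypot(C[...,0]-x,C[...,1]-y)<rad)&(C[...,2]>zl)&(C[...,2]<zh);P=C[m]
    if len(P)>3: rr=cv2.minAreaRect(P[:,:2].astype(np.float32));print(n,len(P),np.round(P.mean(0),1),np.round(rr[0],1),np.round(rr[1],1),round(rr[2],1))
top('yellow',537,378,56,75,25);top('blue',551,216,56,75,25);top('cover',545,297,49,60,64);top('bar',545,297,80,95,40)
top('white',689,-51,54,75,25);top('green',688.5,44.5,54,75,25);top('pink',556,0,54,75,25);top('clamparm',503,-271,225,270,30)
i=s['image'];j=snap('scene','s9')['image']
cv2.imwrite('pics/f.png',np.vstack([np.hstack([cv2.resize(i[160:270,100:340],(400,200)),cv2.resize(i[150:270,320:450],(300,200))]),np.hstack([cv2.resize(j[100:280,250:500],(400,380)),cv2.resize(j[150:350,60:260],(300,380))])]))
"
```

```text
yellow 56 [538.4 375.7  63.2] [537.9 375.5] [18.6 18.8] 0.1
cover 21 [589.7 330.   54.5] [586.8 328.1] [18.5 10.4] 1.2
white 53 [688.5 -50.6  60.2] [688.9 -51.1] [19.7 18.2] 0.6
green 51 [688.2  44.3  60.5] [687.9  44. ] [19.6 18.5] 27.7
pink 52 [5.565e+02 4.000e-01 6.020e+01] [5.565e+02 4.000e-01] [18.3 18.1] 1.6
clamparm 107 [ 510.9 -270.9  238.2] [ 511.2 -271.6] [14.6 40.5] 85.7
```

View pics/f.png

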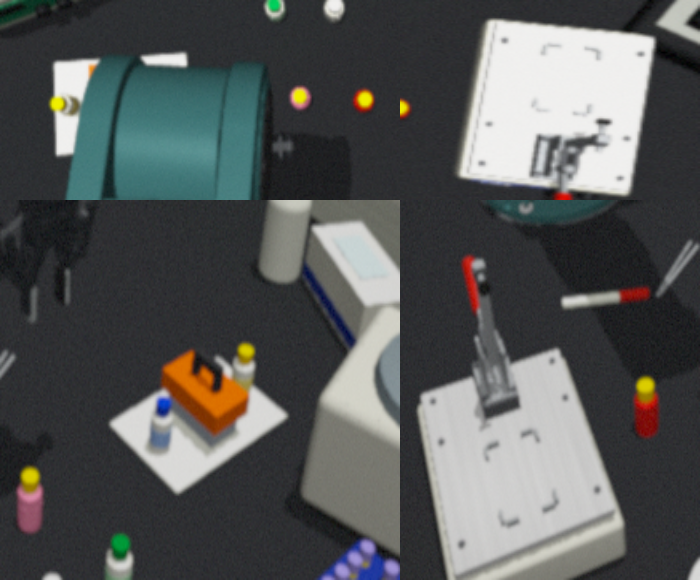

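The final views show the cover square on the block, with yellow to its left (y 375) and blue to its right, both upright. The clamp is open and the white and green bottles haven't moved.

```bash
python3 -c "
from h import *
print(r.close_job())"
```

```text
the job is handed in; nothing more can be done
None
```

I handed the job in at about 45 s: clamp open, block covered in the middle of the mat, yellow bottle to its left and blue to its right; the hand-in call gave no verdict, and my last check found everything in place.

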